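# Fetch a cover from the latched case and close the instrument housing

### The job

The blue instrument housing stands open; its cover is in the dark case. Swing the case's red latch lever all the way clear of the lid, then open the lid by its orange tab until it stands upright by itself, lift the blue cover out by its knob and set it down gently, not dropped, on the housing's rim so that it is fully seated and level. Leave the case open with the latch clear, and do not shift the housing or disturb the other parts on the bench.

Things in the scene. Friction and masses are not known exactly. Their poses are not given: they have to be found in the camera images.
- case: dark grey open-topped case fixed to the bench, 180 (x) x 200 (y) x 85 mm high, walls 5 mm, inner floor (white foam) 9 mm up. Origin: centre of its underside; its x axis points from the front wall (latch, lid tab) to the rear wall (hinge), z up. It stands left or right of the robot's centre line, turned by up to 0.2 rad
- latch (a joint): angle (rad) of the red latch lever about a vertical pivot on the case's front wall: at 0 it points along the case's +x, over the lid, holding it shut; it grows to 2.0 (stop) as the lever swings counterclockwise seen from above. At 1.57 it points along the case's +y, in front of the lid and clear of it. Starts between 0 and 0.3; stays where it is left
- latch_pivot (a point): point on the latch's vertical pivot axis (case frame x -110, y 45 mm), 128 mm above the bench, as high as the knob's grip point
- latch_knob (a point): grip point of the upright red knob at the lever's end, 65 mm from the pivot axis: a cylinder 20 mm in diameter and 40 mm high (from 106 to 146 mm above the bench); this point is on its axis, 128 mm above the bench
- lid (a joint): angle (rad) of the lid: 0 shut, 1.57 upright, stop at 1.9; a stiff hinge keeps it where it is left. The latch physically blocks it until swung clear
- lid_hinge (a point): middle of the lid's hinge axis, at the top of the case's rear wall, 85 mm above the bench; the axis runs along the case's y
- lid_tab (a point): grip point on the orange lift tab sticking out 48 mm forward from the lid's front edge: 24 mm wide (case y), 10 mm thick. The point is 34 mm out from that edge, 214 mm from the hinge axis, 45 mm to the case's -y side of the middle, 89 mm above the bench when shut. Pinched by its sides, the tab can turn between the pads as the lid swings. Lid: dark grey, 180 x 200 x 8 mm
- cover: blue round cover, loose, knob up in the case, about 350 g. From below: aluminium plug, 84 mm in diameter widening to 93 mm, 10 mm high; flange 116 mm in diameter, 8 mm thick; knob 36 mm in diameter, 38 mm high. Origin: centre of the plug's underside; z up through the knob; flange underside 10 mm, flange top 18 mm, knob top 56 mm above the origin
- housing: blue round instrument housing, open at the top, about 1.6 kg, loose on the bench: body 110 mm in outer diameter, 100 mm in inner diameter, 95 mm high, on a steel foot 128 mm in diameter; two side ports reach 73 mm out along its +y and -y, 45 mm up. Origin: centre of its underside
- housing_rim (a point): centre of the housing's mouth, level with the rim, 95 mm above the bench. With the cover seated, the cover's origin is 10 mm below this point
- finished_unit: bystander: teal housing with its cover already on, 141 mm high, 128 mm across the foot; origin at the centre of its underside
- bellows_a: bystander: ribbed steel bellows standing upright, 36 mm in diameter, 82 mm high; origin at the centre of its underside
- bellows_b: bystander: a second such bellows
- sleeve: bystander: steel sleeve standing upright, 44 mm in diameter, 60 mm high; origin at the centre of its underside
- gasket: bystander: flat dark steel ring, 120 mm in diameter, 6 mm thick, lying on the bench; origin at the centre of its underside
- wrench: bystander: steel wrench 180 mm long lying on the bench

How it is judged:
On the way, in this order (a step that is already met when the one before it is completed fails the run):
1. the latch lever is swung clear while the lid is still shut (value of joint latch above 1.45 rad and value of joint lid below 0.1 rad), for 0.1 s.
2. the lid is opened until it stands up (beyond 1.2 rad) (value of joint lid above 1.2 rad), for 0.2 s.
3. the cover is lifted out of the case, held in the fingers (height (world z) of cover above 0.09 m and contact force between the fingers and cover above 0.5 N), for 0.1 s.
At the end, for the whole second after the job is handed in: Cover knob up on the rim: within 6 mm of its centre, origin 7 to 13 mm below the rim, tilt under 0.04 rad, within 0.03 rad of the housing's axis, at rest. Housing upright (0.04 rad), within 30 mm of its start. Lid beyond 1.2 rad, latch beyond 1.45 rad (horizontal distance between cover and housing_rim below 0.006 m and z of cover in the frame of housing_rim between -0.013 and -0.007 m and angle between each of cover, housing's own z axis and vertical below 0.04 rad and angle between the z axis of cover and the z axis of housing, either way round below 0.03 rad and linear speed of cover below 0.02 m/s and distance of housing from where it was at the start of the episode below 0.03 m and value of joint lid above 1.2 rad and value of joint latch above 1.45 rad); the robot touches nothing.
It fails at once if the cover falls freely or is thrown (faster than 0.5 m/s while the fingers do not hold it: a drop of about 13 mm) (linear speed of cover above 0.5 m/s and contact force between the fingers and cover below 0.1 N).
It fails at once if the cover is pressed or knocked onto the housing with more than 60 N (contact force between cover and housing above 60 N).
It fails at once if the housing is shifted by more than 40 mm (distance of housing from where it was at the start of the episode above 0.04 m).
It fails at once if a bystander is shifted by more than 30 mm or knocked over (distance of any of finished_unit, bellows_a, bellows_b, sleeve, gasket, wrench from where it was at the start of the episode above 0.03 m or angle between any of finished_unit, bellows_a, bellows_b, sleeve's own z axis and vertical above 0.5 rad).
It also fails if it takes over 69 s, if anything falls off the work surface, if the arm or the gripper's body presses on something with over 40 N, if the wrist force passes 120 N, or if a joint passes its speed limit or range.

### The arm

A 7-joint arm with a two-finger parallel gripper is mounted at the origin on the work surface. World frame = base frame: x ahead of the robot, y to its left, z up, the work surface at z = 0. Lengths are in m, angles in rad, forces in N, time in s.
With the tool pointing down it reaches from about 0.375 to 0.925 m from the base axis. Payload 3.1 kg.
Tool frame: the origin (TCP) lies at the very end of the fingers, on their centre line; the grasp point (between the pads) lies 19 mm behind it; x points along the fingers, y is the direction in which the jaws open and shut, and the axes are right-handed (so a half turn about x gives the same grasp; the last joint's range is limited). The gripper opens to 85 mm and grips with 20 to 120 N. Pads are 22 mm wide; open, the fingers measure 114 mm over their backs; the gripper's body (76 mm by 85 mm) begins 54 mm behind the grasp point. The pads swing forward as they close: fully open they stand 13 mm farther back than shut.
Start: joints at [1.149, 0.383, 0.044, 1.598, -0.018, 1.161, -0.05], TCP at [0.207, -0.616, 0.195] pointing down, gripper open.
Joint ranges: [-2.61, 2.61], [-0.41, 2.15], [-1.48, 1.57], [0, 2.5], [-1.57, 4.71], [0.05, 1.97], [-2.85, 2.85]. Speed limits (rad/s): [2.79, 2.79, 3.14, 3.14, 3.14, 3.14, 3.14].

### API

Orientations are given as a unit quaternion [x, y, z, w].
In Python, from workcell import env, imaging, job_done gives the robot as it stands.
- The arm moves only by the shell command python3 -m handwheel 'ROWS' [FORCE]. ROWS is JSON, a list of rows, each a list of 3 entries, a list of its own where there are three numbers: the shift along the tool's x, y, z in mm, then the turn about the tool's x in rad, then the opening in per cent of the stroke, from 0 (shut) to 100 (fully open). A call has 1 to 12 rows; each row shifts and turns the pose as measured when the row begins, along the tool's axes as they then stand; what a row does not reach is not made up. A row lasts 1/12 s, in which the tool goes at most 41.7 mm and 7.16 degrees, less where a joint would pass 70% of its speed; a pose out of reach is approached as far as the arm can. A call is refused whole if a number of a shift passes 41.7 or a number of a turn 0.125, either way. A call with a gripper value outside its range is refused whole. The fingers move at their own pace and stop on an object; FORCE is the grip in N (left out, the last holds). Time passes only in rows, so rows that do not move let the fingers close. It gives the time, the measured TCP pose, the force and the opening at its end, in the units of the state.
- env.get_obs(): the state, without advancing time (a new reading comes with each control period).
- imaging.get_image(name): name is "scene" or "top"; returns a dict with "frame" (384x512x3 uint8, blue, green, red), "fx", "fy", "cx", "cy" (pixels), "dist_coeffs" ([k1, k2, p1, p2, k3] as OpenCV has them; the pictures are not rectified), "rvec" (rotation vector, rad) and "tvec" (3), from world to camera coordinates, as OpenCV has them. Camera axes: x right, y down, z forward; pixel columns grow to the right and rows downward; lengths in m; the calibration is good to about 2 mm. A picture is of the moment at which its call begins. There is no depth.
- job_done(): hands the job in, once; it reports no verdict.
Trained networks look in the newest picture that a camera, given by its name, has taken for a name from the list of things; names that differ only in an ending like _2 or _b are one class to them, and where a whole thing is asked for, a point or a joint stands for the part that bears it (a point fixed in the world has none). Each returns a list of dicts, best first, with "score" (0 to 1); they miss things now and then, are a little off and sometimes report something else, mostly with a low value. They report only what shows in the picture. A call takes as long as a camera call.
- imaging.spot_in(camera, query): "location" ([column, row] in pixels, amid what is visible of it).
- imaging.landmark_of(camera, query): "location" ([column, row] in pixels: a listed point, or the origin of a listed thing).
The state is a dict: "time_s": time; "q": joint angles; "joint_vel": joint speeds; "joint_efforts": joint torques, N m; "tool_pos": TCP position; "eef_rot": TCP orientation; "contact_force": force on the tool from outside, world axes, zero at the start; "ft_torque": the same for the moment, N m; "width": opening from 0.0 (shut) to 1.0 (fully open).
Only numpy, scipy, OpenCV 4.12 (cv2) and the standard library are available. Lean on these libraries where they do the work, as an engineer would, in place of code of your own. Each camera call takes 0.05 s, during which the arm holds its last target. There are 200 camera calls.

## Working session

There is one attempt and no reset: what is moved stays moved. The work goes in short steps, Python scripts to look and compute and a shell command to move; the robot and the scene stay as the last step left them, time stands still between calls to the robot, and variables do not carry over. Pictures are saved under pics/ and viewed, about 8 in all and at most 12, crops included, and the job is handed in when it is done.

```bash
mkdir -p pics; ls
cat > h.py <<'E'
import numpy as np, cv2
from workcell import env, imaging, job_done
from scipy.spatial.transform import Rotation as R
def cam(n,save=None):
    d=imaging.get_image(n)
    if save: cv2.imwrite('pics/'+save,d['frame'])
    K=np.array([[d['fx'],0,d['cx']],[0,d['fy'],d['cy']],[0,0,1.]])
    return d['frame'],K,np.array(d['dist_coeffs'],float),np.array(d['rvec'],float),np.array(d['tvec'],float)
def at_z(c,px,z):
    _,K,D,r,t=c
    u=cv2.undistortPoints(np.array([[px]],float),K,D)[0,0]
    M=cv2.Rodrigues(r)[0]; o=-M.T@t.ravel(); v=M.T@np.array([u[0],u[1],1.])
    return o+v*(z-o[2])/v[2]
def proj(c,P):
    return cv2.projectPoints(np.array(P,float).reshape(-1,3),c[3],c[4],c[1],c[2])[0].reshape(-1,2)
def best(n,q,k=2,f='landmark_of'):
    return [(np.round(x['location'],1),round(x['score'],2)) for x in getattr(imaging,f)(n,q)[:k]]
def plan(p,yaw=None):
    """world target TCP -> tool-axis mm"""
    o=env.get_obs(); M=R.from_quat(o['eef_rot']).as_matrix()
    print('t',round(o['time_s'],2),'tcp',np.round(o['tool_pos'],4),'y axis',np.round(M[:,1],3),'x',np.round(M[:,0],3))
    print('tool mm',np.round(1000*M.T@(np.array(p)-o['tool_pos']),1))
E
python3 - <<'E'
from h import *
o=env.get_obs(); print(o); print(R.from_quat(o['eef_rot']).as_matrix().round(3))
Z=dict(case=0,latch_pivot=.128,latch_knob=.128,lid_hinge=.085,lid_tab=.089,housing=0,housing_rim=.095,finished_unit=0,bellows_a=0,sleeve=0,gasket=0,wrench=0)
for n in('top','scene'):
    c=cam(n,n+'0.png'); M=cv2.Rodrigues(c[3])[0]; print(n,'campos',(-M.T@c[4].ravel()).round(3))
    for q,z in Z.items():
        for l,s in best(n,q): print(n,q,l,s,at_z(c,l,z)[:2].round(4))
a=cv2.imread('pics/top0.png')
E
```

```text
pics
{'time_s': 0.0, 'q': array([ 1.14922642,  0.38385658,  0.04382781,  1.5995645 , -0.01791815,
        1.16121717, -0.04987741]), 'joint_vel': array([-3.12039372e-04,  1.95490975e-03,  7.38831157e-04, -5.39768388e-04,
       -7.71409292e-05,  1.44146378e-03, -3.74257973e-04]), 'joint_efforts': array([ 7.23380072e-05, -4.33466864e+01,  1.02468051e+00, -2.49518770e+01,
        1.05902474e-02,  1.14500264e-02, -1.32062596e-05]), 'tool_pos': array([ 0.20646104, -0.61524258,  0.19397766]), 'eef_rot': array([-0.69766071, -0.11492343,  0.69804958, -0.11308806]), 'contact_force': array([-1.21051186,  0.04656167, -0.67457472]), 'ft_torque': array([ 0.02146501, -0.01297931,  0.03321414]), 'width': 1.0002906771431186}
[[-0.001  0.318 -0.948]
 [ 0.002 -0.948 -0.318]
 [-1.    -0.003  0.   ]]
top campos [ 4.860e-01 -1.000e-03  1.669e+00]
top case [186.1 206.4] 0.68 [0.5649 0.2171]
top case [180.8 185.3] 0.17 [0.6453 0.2378]
top latch_pivot [169.1 240.4] 0.67 [0.4403 0.2585]
top latch_knob [162.1 220.2] 0.41 [0.5107 0.2836]
top lid_hinge [181.6 185.2] 0.64 [0.6376 0.2227]
top lid_tab [199.1 242.
[... 671 characters left out ...]
34.2 137.9] 0.67 [0.4938 0.2795]
scene lid_hinge [335.7 184.4] 0.68 [0.6458 0.2184]
scene lid_hinge [192.1 191.9] 0.67 [ 0.5495 -0.1911]
scene lid_tab [293.5 141.8] 0.64 [0.4316 0.1685]
scene lid_tab [241.1 173.7] 0.16 [ 0.5238 -0.0367]
scene housing [191.9 216.1] 0.75 [ 0.5664 -0.2048]
scene housing_rim [187.5 195.5] 0.76 [ 0.5687 -0.2071]
scene finished_unit [276.4 253.7] 0.93 [ 0.7692 -0.0084]
scene bellows_a [251.2 197.3] 0.55 [ 0.5469 -0.0123]
scene bellows_a [262.5 215.5] 0.5 [ 0.6275 -0.0018]
scene sleeve [242.7 174.2] 0.73 [ 0.4401 -0.0085]
scene gasket [350.8 140.7] 0.61 [0.3891 0.4197]
scene wrench [ 87.2 206.2] 0.85 [ 0.4308 -0.5097]
scene wrench [319.8 181.2] 0.58 [0.5462 0.2235]
```

View pics/top0.png

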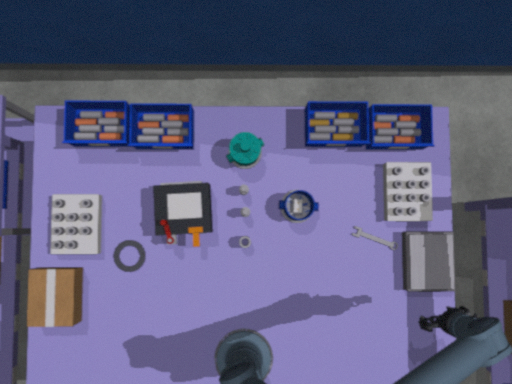

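View pics/scene0.png

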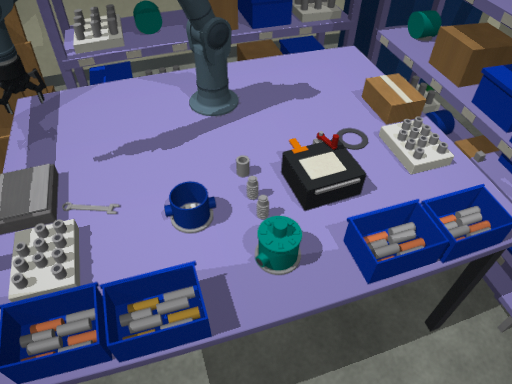

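The top view shows the case at (183,208) with the red latch at (168,232) and the orange tab at (196,237). The blue housing is at (298,205), the sleeve and bellows are in the column near x=245, and the teal unit is at (245,150). Next I'll fit the case pose jointly from both views.

```bash
cat > fit.py <<'E'
from h import *
from scipy.optimize import least_squares
C={n:cam(n) for n in('top','scene')}
obs=[]
for n in C:
    for q in('case','latch_pivot','latch_knob','lid_hinge','lid_tab'):
        b=best(n,q,1)
        if b and b[0][1]>.3: obs.append((n,q,b[0][0]))
def pts(p):
    x,y,a,l=p
    L=dict(case=(0,0,0),latch_pivot=(-.11,.045,.128),lid_hinge=(.09,0,.085),lid_tab=(-.124,-.045,.089),
      latch_knob=(-.11+.065*np.cos(l),.045+.065*np.sin(l),.128))
    Rz=R.from_euler('z',a).as_matrix()
    return {k:Rz@np.array(v)+[x,y,0] for k,v in L.items()}
f=lambda p:np.concatenate([(proj(C[n],pts(p)[q])[0]-l) for n,q,l in obs])
s=least_squares(f,[.557,.219,.07,.1],loss='soft_l1')
print(s.x.round(4)); 
for k,v in pts(s.x).items(): print(k,v.round(4))
for (n,q,l),r in zip(obs,f(s.x).reshape(-1,2)): print(n,q,r.round(1))
# overlay
def cyl(x,y,r,z): t=np.linspace(0,6.28,40); return np.c_[x+r*np.cos(t),y+r*np.sin(t),0*t+z]
Rz=R.from_euler('z',s.x[2]).as_matrix()
ims=[]
for n,box in(('top',(140,160,330,265)),('scene',(160,110,380,240))):
    k=4 if n=='top' else 3.5
    im=cv2.resize(C[n][0],None,fx=k,fy=k,interpolation=cv2.INTER_CUBIC)
    def dr(P,c): cv2.polylines(im,[np.int32((proj(C[n],P)+.5)*k-.5)],False,c,1)
    for z in(0,.093): dr([Rz@np.array([a*.09,b*.1,z])+[s.x[0],s.x[1],0] for a,b in((-1,-1),(1,-1),(1,1),(-1,1),(-1,-1))],(0,255,255))
    q=pts(s.x)
    dr([q['latch_pivot'],q['latch_knob']],(255,255,255)); dr(cyl(*q['lid_tab'][:2],.005,.094),(0,255,0))
    dr(cyl(.57,-.205,.055,.095),(0,255,255)); dr(cyl(.57,-.205,.064,0),(0,255,255))
    x0,y0,x1,y1=[int(v*k) for v in box]; cv2.imwrite(f'pics/ov_{n}.png',im[y0:y1,x0:x1])
E
python3 fit.py
```

```text
[0.5537 0.2145 0.0608 0.319 ]
case [0.5537 0.2145 0.    ]
latch_pivot [0.4412 0.2527 0.128 ]
lid_hinge [0.6435 0.2199 0.085 ]
lid_tab [0.4327 0.162  0.089 ]
latch_knob [0.5015 0.2768 0.128 ]
top case [3.  2.8]
top latch_pivot [-1.3 -0.5]
top latch_knob [1.  2.7]
top lid_hinge [-0.4 -0.7]
top lid_tab [-1.  -0.5]
scene case [-0.7 -0.8]
scene latch_pivot [ 0.2 -0.8]
scene latch_knob [1.4 0.8]
scene lid_hinge [0.2 0.3]
scene lid_tab [-1.4  1.9]
```

View pics/ov_top.png

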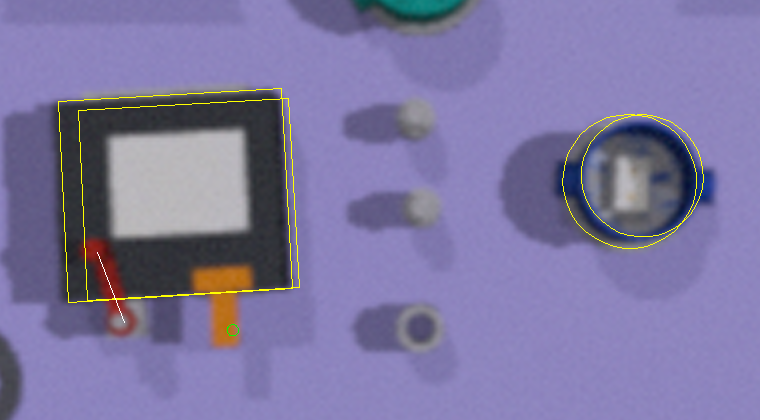

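View pics/ov_scene.png

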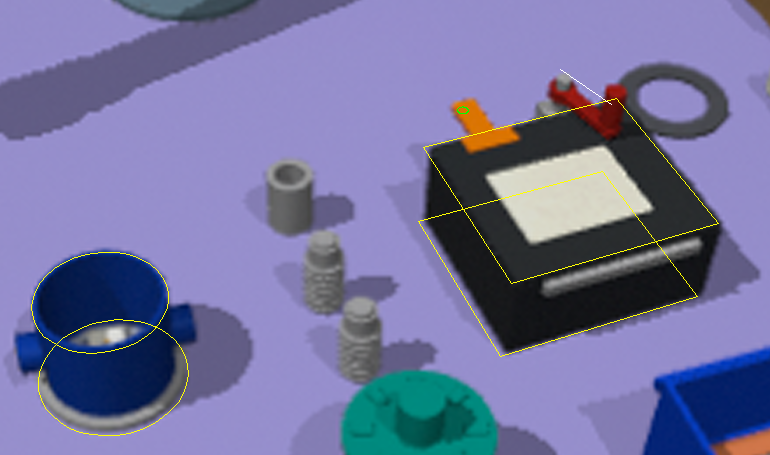

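The fit agrees with the pictures to about 1 px (4 mm). The case is near (0.554,0.215) with yaw 0.06, and the latch is at about 0.3. In the scene crop the knob is at (610,108) and the tab at (462,110). I'll move toward the latch.

```bash
python3 -m handwheel '[[[0,-22,-33],0,100],[[0,-22,-33],0,100],[[0,-22,-33],0,100],[[0,-22,-33],0,100],[[0,-22,-33],0,100],[[0,-22,-33],0,100],[[0,-22,-33],0,100],[[0,-22,-33],0,100],[[0,-22,-33],0,100],[[0,-22,-33],0,100]]' 30
python3 -c "
from h import *
plan([.5015,.2768,.175])"
```

```text
time_s: 2.73
tool_pos: [0.45, -0.3068, 0.1936]
eef_rot: [-0.698, -0.099, 0.701, -0.108]
contact_force: [1.4, -0.7, -1.0]
width: 0.999
t 2.73 tcp [ 0.45   -0.3068  0.1936] y axis [ 0.29  -0.957  0.011] x [-0.004 -0.013 -1.   ]
tool mm [  11.1 -543.8 -218.5]
```

```bash
python3 -m handwheel '[[[0,-36,-15],0,100],[[0,-36,-15],0,100],[[0,-36,-15],0,100],[[0,-36,-15],0,100],[[0,-36,-15],0,100],[[0,-36,-15],0,100],[[0,-36,-15],0,100],[[0,-36,-15],0,100],[[0,-36,-15],0,100],[[0,-36,-15],0,100],[[0,-36,-15],0,100],[[0,-36,-15],0,100]]'
python3 -m handwheel '[[[0,-36,-12],0,100],[[0,-36,-12],0,100],[[0,-30,-10],0,100],[[0,0,0],-0.12,100],[[0,0,0],-0.12,100],[[0,0,0],-0.12,100],[[0,0,0],-0.12,100],[[0,0,0],-0.12,100],[[0,0,0],-0.12,100]]'
python3 -c "
from h import *
plan([.5015,.2768,.175])"
```

```text
time_s: 3.73
tool_pos: [0.5037, 0.1805, 0.1922]
eef_rot: [0.703, 0.097, -0.695, 0.11]
contact_force: [1.2, -0.5, -0.1]
width: 0.995
time_s: 4.48
tool_pos: [0.5024, 0.3123, 0.1929]
eef_rot: [0.617, 0.348, -0.608, 0.357]
contact_force: [-0.2, -0.4, -0.6]
width: 0.999
t 4.48 tcp [0.5024 0.3123 0.1929] y axis [ 0.865 -0.502  0.017] x [ 0.017 -0.005 -1.   ]
tool mm [18.1 16.7 31.3]
```

```bash
python3 -m handwheel '[[[9,8,16],0,100],[[9,8,15],0,100],[[0,0,0],0,100]]'
cat > look.py <<'E'
import sys
from h import *
# look.py name x0 y0 x1 y1 (top)  x0 y0 x1 y1 (scene)
v=list(map(int,sys.argv[2:10]));out=[]
for n,b in(('top',v[:4]),('scene',v[4:])):
    c=cam(n)
    im=c[0][b[1]:b[3],b[0]:b[2]]; k=390/im.shape[1]
    out.append(cv2.resize(im,(390,int(im.shape[0]*k)),interpolation=cv2.INTER_CUBIC))
H=max(o.shape[0] for o in out)
cv2.imwrite('pics/'+sys.argv[1],np.hstack([cv2.copyMakeBorder(o,0,H-o.shape[0],0,5,0) for o in out]))
E
python3 look.py l1.png 140 180 230 260 260 90 390 190
python3 -c "
from h import *
plan([.5015,.2768,.175])"
```

```text
time_s: 4.73
tool_pos: [0.5013, 0.2787, 0.1755]
eef_rot: [0.617, 0.351, -0.606, 0.359]
contact_force: [0.3, -1.2, -0.2]
width: 1.004
t 4.83 tcp [0.5016 0.2827 0.1773] y axis [ 0.87  -0.493  0.017] x [ 0.021  0.003 -1.   ]
tool mm [2.3 2.8 5.2]
```

View pics/l1.png

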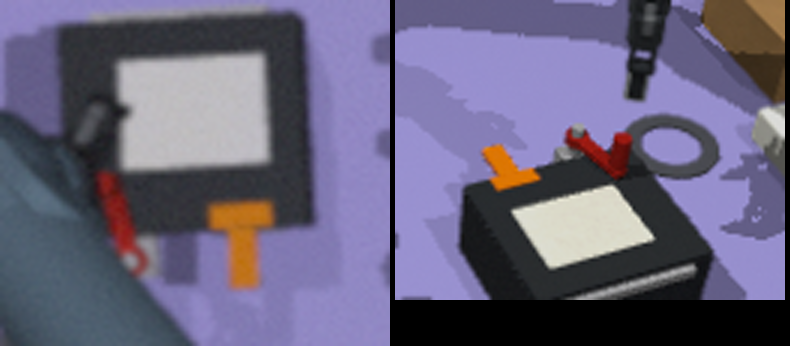

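The crop shows the fingertips at about (635,97), up and to the right of the red knob at (621,155). I'll check that against the projection of the TCP.

```bash
python3 -c "
from h import *
c=cam('scene'); o=env.get_obs(); print(o['tool_pos'],proj(c,[o['tool_pos'],[.5015,.2768,.146],[.5015,.2768,.106]]))
print((proj(c,[o['tool_pos'],[.5015,.2768,.146],[.5015,.2768,.106]])-[260,90])*3+[395,0])
hsv=cv2.cvtColor(c[0],cv2.COLOR_BGR2HSV)
m=((hsv[...,0]<6)|(hsv[...,0]>174))&(hsv[...,1]>170)&(hsv[...,2]>80);m[:120]=0;m[160:]=0;m[:,:300]=0;m[:,350:]=0
for r in range(125,152): 
  x=np.where(m[r])[0]
  if len(x): print(r,x.min(),x.max(),len(x))
"
```

```text
[0.50169893 0.28392609 0.17790079] [[339.05148691 126.55278028]
 [335.35382079 135.06924172]
 [333.43493294 144.88133023]]
[[632.15446074 109.65834083]
 [621.06146238 135.20772516]
 [615.30479883 164.64399068]]
134 318 323 2
135 318 338 8
136 317 338 14
137 317 338 15
138 318 337 14
139 320 336 13
140 323 336 12
141 324 336 13
142 325 336 12
143 326 336 11
144 328 335 8
145 329 335 7
146 330 336 7
147 331 335 5
148 332 334 3
```

```bash
python3 -m handwheel '[[[14,3,2],0,100],[[14,3,1],0,100],[[14,0,0],0,100],[[14,0,0],0,100],[[10,0,0],0,100],[[0,0,0],0,100],[[0,0,0],0,100]]'
python3 -c "
from h import *
plan([.506,.279,.109])"
```

```text
time_s: 5.47
tool_pos: [0.509, 0.2872, 0.1101]
eef_rot: [0.62, 0.357, -0.599, 0.36]
contact_force: [0.6, 0.4, 0.5]
width: 1.002
t 5.47 tcp [0.509  0.2872 0.1101] y axis [ 0.874 -0.486  0.019] x [ 0.028  0.012 -1.   ]
tool mm [1.  1.3 8.6]
```

```bash
python3 -m handwheel '[[[0,1,5],0,100],[[0,0,4],0,100],[[0,0,0],0,0],[[0,0,0],0,0],[[0,0,0],0,0],[[0,0,0],0,0],[[0,0,0],0,0],[[0,0,0],0,0]]' 40
python3 -m handwheel '[[[0,0,0],0,0],[[0,0,0],0,0],[[0,0,0],0,0],[[0,0,0],0,0]]'
python3 -c "
from h import *
plan([.506,.279,.109])"
```

```text
time_s: 6.13
tool_pos: [0.5073, 0.2799, 0.1137]
eef_rot: [0.623, 0.357, -0.596, 0.36]
contact_force: [0.1, -0.2, -0.9]
width: 0.141
time_s: 6.47
tool_pos: [0.5076, 0.2802, 0.1139]
eef_rot: [0.623, 0.357, -0.596, 0.36]
contact_force: [0.3, -0.5, -0.2]
width: -0.001
t 6.47 tcp [0.5076 0.2802 0.1139] y axis [ 0.874 -0.486  0.023] x [ 0.035  0.015 -0.999]
tool mm [ 4.8 -0.9  1.9]
```

```bash
python3 look.py l2.png 145 200 205 255 300 105 360 155; python3 -c "
from h import *
c=cam('scene'); o=env.get_obs()
print((proj(c,[o['tool_pos'],o['tool_pos']+[0,0,.03]])-[300,105])*6.5+[395,0])"
```

```text
[[626.29195272 253.27268654]
 [635.90174742 205.27501223]]
```

View pics/l2.png

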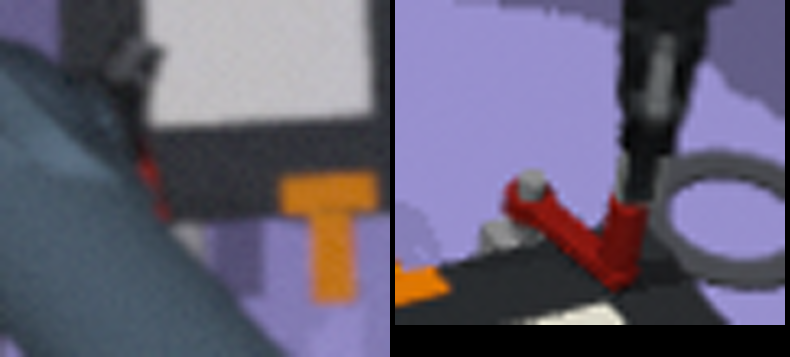

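```bash
python3 -c "
from h import *
c=cam('scene')
hsv=cv2.cvtColor(c[0],cv2.COLOR_BGR2HSV)
m=((hsv[...,0]<6)|(hsv[...,0]>174))&(hsv[...,1]>170)&(hsv[...,2]>80);m[:120]=0;m[160:]=0;m[:,:300]=0;m[:,350:]=0
for r in range(125,152): 
  x=np.where(m[r])[0]
  if len(x): print(r,x.min(),x.max(),len(x))
print(best('scene','latch_knob'),best('scene','latch_pivot'))
for l in (0,.1,.2,.32):
  a=l+.06; k=np.array([.4412+.065*np.cos(a),.2527+.065*np.sin(a)])
  print(l,k,proj(c,[[*k,.146],[*k,.128],[*k,.106],[.4412,.2527,.106]]).round(1).tolist())
o=env.get_obs(); M=R.from_quat(o['eef_rot']).as_matrix()
print(M.round(3), o['tool_pos'], proj(c,o['tool_pos']-M[:,0]*.019))
"
```

```text
134 318 323 2
135 318 323 2
136 317 334 10
137 317 337 14
138 318 337 14
139 321 336 12
140 323 336 12
141 324 336 13
142 325 336 12
143 326 336 11
144 328 335 8
145 329 335 7
146 330 336 7
147 331 335 5
148 332 334 3
[(array([331.5, 139.9]), 0.51)] [(array([319.8, 129.8]), 0.57), (array([295.2, 138.7]), 0.48)]
0 [0.50608304 0.25659766] [[330.1, 137.1], [329.3, 141.6], [328.3, 147.0], [318.8, 134.8]]
0.1 [0.50536977 0.26305568] [[331.9, 136.6], [331.1, 141.1], [330.1, 146.4], [318.8, 134.8]]
0.2 [0.50401535 0.26941024] [[333.6, 136.0], [332.7, 140.5], [331.7, 145.8], [318.8, 134.8]]
0.32 [0.5015632  0.27680983] [[335.4, 135.1], [334.5, 139.6], [333.4, 144.9], [318.8, 134.8]]
[[ 0.035  0.874 -0.485]
 [ 0.015 -0.486 -0.874]
 [-0.999  0.023 -0.03 ]] [0.50758576 0.28010627 0.1139208 ] [[336.3356017  139.21030382]]
```

```bash
python3 -m handwheel '[[[0,0,0],0,100],[[0,0,0],0,100],[[0,0,0],0,100],[[0,0,0],0,100],[[0,0,0],0,100],[[0,0,0],0,100],[[0,0,0],0,100],[[0,0,0],0,100],[[1,1,8],0,100],[[0,1,8],0,100],[[0,0,0],0,100],[[0,0,0],0,100]]'
python3 -m handwheel '[[[0,0,0],0,0],[[0,0,0],0,0],[[0,0,0],0,0],[[0,0,0],0,0],[[0,0,0],0,0],[[0,0,0],0,0],[[0,0,0],0,0],[[0,0,0],0,0],[[0,0,0],0,0],[[0,0,0],0,0]]'
python3 -c "
from h import *
plan([.504,.269,.109])"
```

```text
time_s: 7.77
tool_pos: [0.5006, 0.2633, 0.1121]
eef_rot: [0.622, 0.357, -0.596, 0.36]
contact_force: [0.2, -0.6, 0.2]
width: 1.0
time_s: 8.6
tool_pos: [0.5009, 0.2636, 0.1123]
eef_rot: [0.623, 0.357, -0.596, 0.36]
contact_force: [-0.2, -0.7, 0.4]
width: 0.0
t 8.6 tcp [0.5009 0.2636 0.1123] y axis [ 0.874 -0.486  0.023] x [ 0.035  0.015 -0.999]
tool mm [ 3.5  0.  -6.1]
```

```bash
python3 look.py l3.png 145 200 205 255 300 105 360 155
```

```text
(no output)
```

View pics/l3.png

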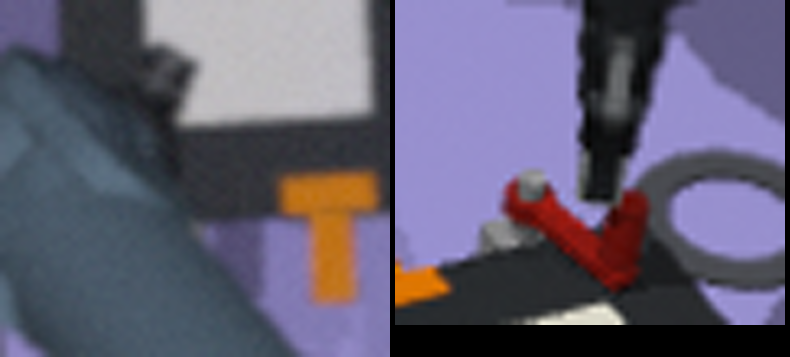

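The fingertips now show at (603,200) in the crop, above and left of the knob, and higher than the TCP projection predicts. I'll check the calibration numerically, including against the start pictures.

```bash
python3 -c "
from h import *
o=env.get_obs();T=o['tool_pos'];print(T)
c=cam('scene');d=cam('top')
print('now scene',proj(c,[T,T+[0,0,.03],T+[-.03,0,0],T+[0,.03,0]]).round(1).tolist(),'top',proj(d,T))
for n,cc in(('top',d),('scene',c)): print('start',n,proj(cc,[[.2065,-.6152,.194],[.2065,-.6152,.27],[0,0,0],[.04,0,.0]]).round(1).tolist(), cc[1].tolist(),cc[2].tolist())
g=cv2.cvtColor(c[0],cv2.COLOR_BGR2GRAY)
print(g[126:150,322:344])
"
```

```text
[0.50088066 0.26351005 0.1123014 ]
now scene [[329.9, 144.0], [331.3, 136.6], [325.9, 138.2], [338.3, 142.3]] top [[168.61056629 223.03703486]]
start top [[428.0, 310.8], [438.1, 315.4], [243.4, 358.0], [243.4, 347.1]] [[438.79523493755863, 0.0, 251.2087000260292], [0.0, 438.79523493755863, 198.45507554840623], [0.0, 0.0, 1.0]] [0.004279853764590719, 0.0, 0.0, 0.0, 0.0]
start scene [[33.9, 120.7], [24.5, 100.3], [214.1, 101.4], [216.4, 106.8]] [[389.83413513949773, 0.0, 260.84566745830307], [0.0, 389.83413513949773, 191.29387766919976], [0.0, 0.0, 1.0]] [-0.10297149568018273, 0.0, 0.0, 0.0, 0.0]
[[154 153 153 153 153 150  52  11  12  11  16  14  14  12  35  97 153 153
  154 153 153 153]
 [154 153 154 153 153 151 107  12  16  21  18  18  17  13  36 102 153 153
  153 153 153 153]
 [152 153 153 153 153 151 107  71  20  16  17  17  17  12  60 144 153 153
  153 153 146 123]
 [153 153 153 153 153 152 121  97  25  20  18  20  42  83 115 153 153 153
  148 121 100  85]
 [153 153 154 154 153 152 112  85  25  21  19  20  48 109 148 153 148 120
   98  84  76  76]
 [144 153 153 154 153 153 114  8
[... 1035 characters left out ...]
8  41  41  39  34  35  41  29
   36  57  76  76]
 [ 38  39  38  27  47  41  56  56  57  42  38  40  39  38  34  36  41  29
   30  35  54  77]
 [ 38  43  39  38  32  34  40  52  58  41  41  40  39  36  32  29  30  29
   29  27  39  65]
 [ 41  43  43  40  39  24  36  42  43  51  40  40  37  33  33  28  28  29
   27  30  30  43]
 [ 43  42  43  43  39  37  38  30  40  41  47  41  37  33  37  36  29  28
   30  30  29  33]
 [ 43  42  43  44  44  44  38  39  25  37  39  51  53  42  32  31  27  30
   30  29  29  31]
 [ 42  45  44  43  43  44  43  44  38  37  47  44  35  31  29  22  29  31
   30  29  28  29]
 [ 44  43  44  44  43  43  43  43  44  44  30  36  27  14  30  28  30  44
   43  43  44  43]]
```

```bash
python3 -c "
from h import *
S=np.array([.2065,-.6152,.194]);T=env.get_obs()['tool_pos']
out=[]
def tile(n,im,c,P,b):
    k=390/(b[2]-b[0]); j=cv2.resize(im[b[1]:b[3],b[0]:b[2]],(390,290),interpolation=cv2.INTER_CUBIC)
    for q,col in zip(proj(c,[P,P+[0,0,.05]]),((0,255,0),(0,255,255))):
        u=((q-[b[0],b[1]]+.5)*k).astype(int); cv2.drawMarker(j,tuple(int(v) for v in u),col,0,12,1)
    return j
t=cam('top');s=cam('scene')
a=tile('t',cv2.imread('pics/top0.png'),t,S,(400,280,500,354)); b=tile('s',cv2.imread('pics/scene0.png'),s,S,(0,60,100,134))
c=tile('t',t[0],t,T,(140,190,220,249)); d=tile('s',s[0],s,T,(290,100,370,159))
cv2.imwrite('pics/cmp.png',np.vstack([np.hstack([a,b]),np.hstack([c,d])]))
"
```

```text
(no output)
```

View pics/cmp.png

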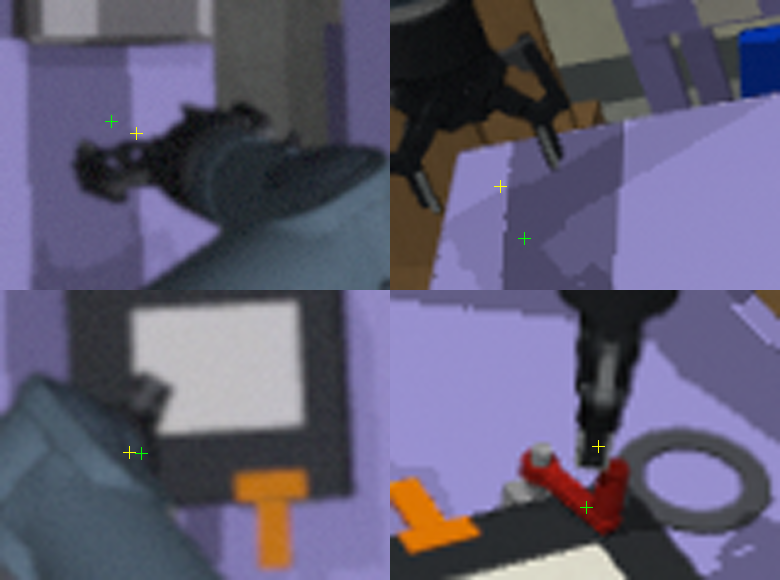

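The overlay shows the real fingertips consistently about 35 mm above the reported TCP, both at the start and now. That explains why I closed over the top of the knob. I'll open, go down in stages watching the force, and close again.

```bash
python3 -m handwheel '[[[0,0,-3],0,100],[[0,0,-3],0,100],[[0,0,0],0,100],[[0,0,0],0,100],[[0,0,0],0,100],[[0,0,0],0,100],[[0,0,0],0,100],[[0,0,0],0,100],[[0,0,0],0,100],[[0,0,0],0,100]]'
python3 -m handwheel '[[[7,0,0],0,100],[[7,0,0],0,100],[[0,0,0],0,100]]'
python3 -m handwheel '[[[6,0,0],0,100],[[6,0,0],0,100],[[0,0,0],0,100]]'
python3 -m handwheel '[[[0,0,0],0,0],[[0,0,0],0,0],[[0,0,0],0,0],[[0,0,0],0,0],[[0,0,0],0,0],[[0,0,0],0,0],[[0,0,0],0,0],[[0,0,0],0,0],[[0,0,0],0,0],[[0,0,0],0,0]]'
```

```text
time_s: 9.73
tool_pos: [0.5041, 0.2694, 0.1125]
eef_rot: [0.623, 0.357, -0.596, 0.36]
contact_force: [0.4, -0.2, 0.0]
width: 1.004
time_s: 9.98
tool_pos: [0.505, 0.2695, 0.0976]
eef_rot: [0.623, 0.357, -0.596, 0.36]
contact_force: [0.4, 0.6, -0.8]
width: 1.005
time_s: 10.23
tool_pos: [0.5049, 0.2693, 0.0834]
eef_rot: [0.623, 0.357, -0.596, 0.36]
contact_force: [-0.0, -0.2, -0.3]
width: 1.002
time_s: 11.07
tool_pos: [0.5035, 0.2696, 0.0829]
eef_rot: [0.622, 0.357, -0.597, 0.359]
contact_force: [-0.4, 0.2, -0.9]
width: 0.221
```

Gripped: width is 0.22, which matches the 20 mm knob, and it sits at (0.5035, 0.2696), so the latch is at about 0.2. The 35 mm offset is confirmed. Now I'll swing it.

```bash
python3 -m handwheel '[[[0,-6,-5],0,0],[[0,-6.5,-4.5],0,0],[[0,-7,-4],0,0],[[0,-7.5,-3],0,0],[[0,-8,-2],0,0],[[0,-8,-1],0,0]]'
python3 -c "
from h import *
o=env.get_obs();d=o['tool_pos'][:2]-[.4412,.2527];a=np.arctan2(d[1],d[0]);print(a,np.hypot(*d))
for b in (a+.2,a+.5,a+.8,1.75): plan([.4412+.065*np.cos(b),.2527+.065*np.sin(b),.083])"
```

```text
time_s: 11.57
tool_pos: [0.4924, 0.3027, 0.0832]
eef_rot: [0.631, 0.349, -0.591, 0.361]
contact_force: [7.3, 1.2, -6.2]
width: 0.216
0.7739520915102039 0.07156405420912558
t 11.57 tcp [0.4924 0.3027 0.0832] y axis [ 0.868 -0.495  0.043] x [ 0.057  0.014 -0.998]
tool mm [ -0.6 -14.6   4. ]
t 11.57 tcp [0.4924 0.3027 0.0832] y axis [ 0.868 -0.495  0.043] x [ 0.057  0.014 -0.998]
tool mm [ -1.5 -33.9   5.3]
t 11.57 tcp [0.4924 0.3027 0.0832] y axis [ 0.868 -0.495  0.043] x [ 0.057  0.014 -0.998]
tool mm [ -2.6 -52.   12.4]
t 11.57 tcp [0.4924 0.3027 0.0832] y axis [ 0.868 -0.495  0.043] x [ 0.057  0.014 -0.998]
tool mm [ -3.2 -61.4  18.9]
```

```bash
python3 -m handwheel '[[[0,-7.5,2],0,0],[[0,-7.5,2],0,0],[[0,-9,1],0,0],[[-1,-9,1],0,0],[[0,-9,3],0,0],[[-1,-9,4],0,0]]'
python3 -c "
from h import *
o=env.get_obs();d=o['tool_pos'][:2]-[.4412,.2527];a=np.arctan2(d[1],d[0]);print(a,np.hypot(*d))
for b in (a+.2,1.5,1.75,1.9): plan([.4412+.065*np.cos(b),.2527+.065*np.sin(b),.083])"
```

```text
time_s: 12.07
tool_pos: [0.4588, 0.3323, 0.0833]
eef_rot: [0.647, 0.354, -0.574, 0.355]
contact_force: [5.6, 4.3, -8.7]
width: 0.218
1.3530176620445662 0.08150218715102435
t 12.07 tcp [0.4588 0.3323 0.0833] y axis [ 0.866 -0.497  0.053] x [ 0.09   0.05  -0.995]
tool mm [-1.9 -7.  20.8]
t 12.07 tcp [0.4588 0.3323 0.0833] y axis [ 0.866 -0.497  0.053] x [ 0.09   0.05  -0.995]
tool mm [-1.6 -4.  19.2]
t 12.07 tcp [0.4588 0.3323 0.0833] y axis [ 0.866 -0.497  0.053] x [ 0.09   0.05  -0.995]
tool mm [ -3.1 -17.5  27.9]
t 12.07 tcp [0.4588 0.3323 0.0833] y axis [ 0.866 -0.497  0.053] x [ 0.09   0.05  -0.995]
tool mm [ -4.1 -24.5  34.7]
```

```bash
python3 -m handwheel '[[[0,-4,6],0,0],[[0,-5,6],0,0],[[-1,-5,7],0,0],[[-1,-5,7],0,0],[[-1,-3,4],0,0]]'
cat > st.py <<'E'
from h import *
o=env.get_obs();M=R.from_quat(o['eef_rot']).as_matrix();T=o['tool_pos']-.035*M[:,0]
print('real tip',T.round(4),'force',o['contact_force'].round(1),'x',M[:,0].round(3),'y',M[:,1].round(3),'z',M[:,2].round(3),'q',o['q'].round(2))
for n in('top','scene'):
    c=cam(n)
    for q,z in(('latch_knob',.128),('latch_pivot',.128)):
        for l,s in best(n,q): print(n,q,l,s,at_z(c,l,z)[:2].round(4))
E
python3 st.py
```

```text
time_s: 12.48
tool_pos: [0.426, 0.3343, 0.0838]
eef_rot: [0.654, 0.364, -0.563, 0.351]
contact_force: [4.0, 2.0, -2.5]
width: 0.21
real tip [0.4224 0.3315 0.1185] force [ 4.   2.  -2.5] x [ 0.101  0.081 -0.992] y [ 0.872 -0.487  0.049] z [-0.479 -0.869 -0.12 ] q [-0.07  0.33 -0.76  2.03  0.35  0.76 -1.54]
top latch_knob [149.3 249.3] 0.62 [0.4097 0.3268]
top latch_knob [182.2 188.7] 0.48 [0.6211 0.2145]
top latch_pivot [167.7 242.3] 0.56 [0.4337 0.2633]
scene latch_knob [331.2 122.3] 0.66 [0.4169 0.3058]
scene latch_pivot [320.6 128.4] 0.62 [0.4368 0.2581]
scene latch_pivot [349.8 140.3] 0.35 [0.5189 0.3222]
```

```bash
python3 -m handwheel '[[[0,0,0],0,100],[[0,0,0],0,100],[[0,0,0],0,100],[[0,0,0],0,100],[[0,0,0],0,100],[[0,0,0],0,100],[[0,0,0],0,100],[[0,0,0],0,100],[[0,0,0],0,100]]'; python3 st.py
python3 -m handwheel '[[[-25,0,0],0,100],[[-25,0,0],0,100],[[-25,0,0],0,100],[[-25,0,0],0,100],[[0,0,0],0,100]]'
python3 st.py
```

```text
time_s: 13.53
tool_pos: [0.4295, 0.3326, 0.085]
eef_rot: [0.654, 0.362, -0.563, 0.351]
contact_force: [-0.3, -0.5, -0.8]
width: 1.0
real tip [0.4259 0.3298 0.1197] force [-0.3 -0.5 -0.8] x [ 0.103  0.078 -0.992] y [ 0.87  -0.491  0.052] z [-0.483 -0.868 -0.119] q [-0.07  0.33 -0.75  2.03  0.35  0.77 -1.54]
top latch_knob [152.  249.8] 0.49 [0.4079 0.3175]
top latch_pivot [149.  245.8] 0.68 [0.4218 0.328 ]
top latch_pivot [168.9 242.9] 0.66 [0.4316 0.2591]
scene latch_knob [327.9 119.4] 0.58 [0.3991 0.3021]
scene latch_pivot [321.5 128.2] 0.65 [0.4367 0.2613]
time_s: 14.25
tool_pos: [0.4161, 0.3237, 0.185]
eef_rot: [0.651, 0.363, -0.566, 0.351]
contact_force: [0.3, 1.4, 1.0]
width: 0.997
real tip [0.4128 0.3211 0.2198] force [0.3 1.4 1. ] x [ 0.096  0.075 -0.993] y [ 0.871 -0.489  0.047] z [-0.482 -0.869 -0.113] q [ 0.04  0.15 -0.84  1.97  0.16  0.95 -1.37]
top latch_knob [151.5 246.9] 0.61 [0.418  0.3193]
top latch_knob [246.7 213.9] 0.32 [ 0.5322 -0.0121]
top latch_pivot [168.5 240.3] 0.48 [0.4407 0.2606]
scene latch_knob [330.  119.5] 0.7 [0.4016 0.3087]
scene latch_pivot [319.8 130.1] 0.5 [0.4442 0.2518]
```

The latch is now past 1.45, around 1.7–2. Next I'll turn the jaws along the case's y and head for the tab.

```bash
python3 -m handwheel '[[[0,0,0],0.125,100],[[0,0,0],0.125,100],[[0,0,0],0.125,100],[[0,0,0],0.125,100],[[0,0,0],0.125,100],[[0,0,0],0.125,100],[[0,0,0],0.125,100],[[0,0,0],0.125,100],[[0,0,0],0,100]]'
cat > tgt.py <<'E'
import sys
from h import *
P=np.array(list(map(float,sys.argv[1:4])))
o=env.get_obs();M=R.from_quat(o['eef_rot']).as_matrix();T=o['tool_pos']-.035*M[:,0]
print('t',round(o['time_s'],2),'real tip',T.round(4),'F',o['contact_force'].round(1),'x',M[:,0].round(3),'y',M[:,1].round(3),'q',o['q'].round(2),'w',round(o['width'],3))
print('tool mm to target',(1000*M.T@(P-T)).round(1),'world',(1000*(P-T)).round(1))
E
python3 tgt.py .4325 .165 .16
python3 - <<'E'
from h import *
for n in('top','scene'):
    c=cam(n)
    hsv=cv2.cvtColor(c[0],cv2.COLOR_BGR2HSV)
    m=((hsv[...,0]>8)&(hsv[...,0]<20)&(hsv[...,1]>200)&(hsv[...,2]>120)).astype(np.uint8)
    if n=='top': m[:220]=0;m[255:]=0;m[:,:185]=0;m[:,215:]=0
    else: m[:130]=0;m[160:]=0;m[:,:280]=0;m[:,312:]=0
    for r in range(384):
        x=np.where(m[r])[0]
        if len(x): e=at_z(c,[x.min()-.5,r],.094);f=at_z(c,[x.max()+.5,r],.094); print(n,r,x.min(),x.max(),e[:2].round(4),f[:2].round(4))
E
```

```text
time_s: 15.3
tool_pos: [0.4054, 0.3157, 0.1648]
eef_rot: [0.729, 0.04, -0.683, -0.002]
contact_force: [0.4, -1.4, -0.7]
width: 0.999
t 15.3 real tip [0.4032 0.3136 0.1996] F [ 0.4 -1.4 -0.7] x [ 0.063  0.061 -0.996] y [ 0.056 -0.997 -0.057] q [-0.07  0.16 -0.72  1.99  0.13  0.94 -2.36] w 0.999
tool mm to target [ 32.3 152.  -18.9] world [  29.3 -148.6  -39.6]
top 227 197 201 [0.4867 0.1672] [0.4867 0.1493]
top 228 190 201 [0.4832 0.1921] [0.4831 0.1493]
top 229 189 201 [0.4796 0.1956] [0.4795 0.1493]
top 230 189 201 [0.4761 0.1956] [0.476  0.1493]
top 231 189 200 [0.4725 0.1956] [0.4724 0.1528]
top 232 192 197 [0.4689 0.1849] [0.4689 0.1635]
top 233 193 197 [0.4654 0.1813] [0.4653 0.1635]
top 234 194 197 [0.4618 0.1777] [0.4618 0.1634]
top 235 194 197 [0.4582 0.1777] [0.4582 0.1634]
top 236 194 197 [0.4547 0.1776] [0.4547 0.1634]
top 237 194 197 [0.4511 0.1776] [0.4511 0.1634]
top 238 194 197 [0.4476 0.1776] [0.4475 0.1634]
top 239 194 197 [0.444  0.1776] [0.444  0.1633]
top 240 194 197 [0.4405 0.1775] [0.4404 0.1633]
top 241 194 197 [0.4369 0.1775] [0.4369 0.1633]
top 242 194 197 [0.4334 0.1775] [0.4333 0.1633]
top 243 194 197 [0.4298 0.1775] [0.4298 0.1632]
top 244 195 197 [0.4263 0.1739] [0.4262 0.1632]
scene 139 291 295 [0.421  0.1617] [0.4257 0.1775]
scene 140 290 295 [0.4248 0.1567] [0.4305 0.1756]
scene 141 290 296 [0.4295 0.1549] [0.4362 0.1768]
scene 142 291 297 [0.4352 0.1562] [0.4418 0.178 ]
scene 143 291 298 [0.4399 0.1543] [0.4475 0.1792]
scene 144 292 298 [0.4455 0.1556] [0.4521 0.1773]
scene 145 293 299 [0.4511 0.1569] [0.4577 0.1785]
scene 146 293 305 [0.4557 0.155 ] [0.4679 0.1952]
scene 147 294 306 [0.4613 0.1563] [0.4734 0.1964]
scene 148 295 307 [0.4668 0.1576] [0.4789 0.1976]
scene 149 293 307 [0.4694 0.1496] [0.4834 0.1956]
scene 150 292 305 [0.473  0.1448] [0.486  0.1876]
scene 151 293 301 [0.4784 0.1461] [0.4868 0.1735]
scene 152 293 298 [0.4829 0.1443] [0.4885 0.1625]
```

```bash
python3 -m handwheel '[[[5,30,-5],0,100],[[5,30,-5],0,100],[[5,30,-4],0,100],[[5,30,-4],0,100],[[5,27,-4],0,100],[[0,0,0],0,100]]'
python3 tgt.py .435 .168 .07
```

```text
time_s: 15.9
tool_pos: [0.4387, 0.172, 0.1304]
eef_rot: [0.728, 0.054, -0.683, 0.009]
contact_force: [1.0, -0.9, -0.4]
width: 1.0
t 15.9 real tip [0.4366 0.1697 0.1652] F [ 1.  -0.9 -0.4] x [ 0.061  0.066 -0.996] y [ 0.09  -0.994 -0.06 ] q [ 0.16  0.11 -0.61  2.12  0.04  0.85 -1.96] w 1.0
tool mm to target [94.6  7.3  8. ] world [ -1.6  -1.7 -95.2]
```

```bash
python3 -m handwheel '[[[19,1.5,1.5],0,100],[[19,1.5,1.5],0,100],[[19,1.5,1.5],0,100],[[15,1.5,1.5],0,100],[[0,0,0],0,100]]'
python3 tgt.py .435 .168 .07
```

```text
time_s: 16.32
tool_pos: [0.4404, 0.1676, 0.0556]
eef_rot: [0.729, 0.055, -0.682, 0.011]
contact_force: [-0.7, 0.5, 0.1]
width: 1.002
t 16.32 real tip [0.4382 0.1653 0.0905] F [-0.7  0.5  0.1] x [ 0.064  0.066 -0.996] y [ 0.095 -0.994 -0.06 ] q [ 0.12  0.24 -0.59  2.17  0.16  0.69 -2.04] w 1.002
tool mm to target [20.4 -1.8  4.3] world [ -3.2   2.7 -20.5]
```

```bash
python3 -m handwheel '[[[10,-1,2],0,100],[[9,0,2],0,100],[[0,0,0],0,0],[[0,0,0],0,0],[[0,0,0],0,0],[[0,0,0],0,0],[[0,0,0],0,0],[[0,0,0],0,0],[[0,0,0],0,0],[[0,0,0],0,0],[[0,0,0],0,0]]' 60
python3 tgt.py .435 .168 .07
python3 - <<'E'
import numpy as np
from h import *
o=env.get_obs();M=R.from_quat(o['eef_rot']).as_matrix()
# arc waypoints in tool axes, from current, tab pivot circle
h=np.array([.6435,.2199]);e=np.array([np.cos(.06),np.sin(.06)])
for i in range(20):
    th=(i+.5)*.0875; v=np.array([np.sin(th)*e[0],np.sin(th)*e[1],np.cos(th)])*.214*.0875*1000
    print(i,(th+.044).round(2),(M.T@v).round(1))
E
```

```text
time_s: 17.23
tool_pos: [0.4389, 0.1731, 0.0376]
eef_rot: [0.73, 0.057, -0.681, 0.01]
contact_force: [-0.2, 1.3, -1.8]
width: 0.271
t 17.23 real tip [0.4365 0.1706 0.0724] F [-0.2  1.3 -1.8] x [ 0.067  0.07  -0.995] y [ 0.097 -0.993 -0.064] q [ 0.1   0.27 -0.58  2.19  0.19  0.64 -2.08] w 0.271
tool mm to target [2.1 2.6 1.9] world [-1.5 -2.6 -2.4]Traceback (most recent call last):
  File "<stdin>", line 8, in <module>
AttributeError: 'float' object has no attribute 'round'
```

Tab gripped: width is 0.27, about 23 mm. Opening the lid along its arc.

```bash
python3 -m handwheel '[[[-10,-1,-1],0,0],[[-17,-1,-3],0,0],[[-18,-1,-4],0,0],[[-18,-1,-6],0,0],[[-17,-1,-7],0,0]]'
cat > arc.py <<'E'
from h import *
o=env.get_obs();M=R.from_quat(o['eef_rot']).as_matrix();G=o['tool_pos']-.054*M[:,0]
c,s=np.cos(.06),np.sin(.06); h=np.array([.6475,.2245,.085])
d=G-h; u=d[0]*c+d[1]*s; th=np.arctan2(d[2],-u)-.019
print('t',round(o['time_s'],2),'F',o['contact_force'].round(1),'w',round(o['width'],3),'lid~',th.round(3),'r',np.hypot(u,d[2]).round(4),'G',G.round(3),'x',M[:,0].round(3),'q',o['q'].round(2))
for a in np.arange(th+.1,1.75,.1):
    P=h+.214*np.array([-np.cos(a+.019)*c,-np.cos(a+.019)*s,np.sin(a+.019)]); P[1]+=-.045*c+.0; P[0]+=.045*s
    v=1000*M.T@(P-G); print(round(a,2),v.round(1))
E
python3 arc.py
```

```text
time_s: 17.65
tool_pos: [0.4574, 0.1744, 0.1213]
eef_rot: [0.732, 0.056, -0.679, 0.003]
contact_force: [9.6, 2.3, -11.2]
width: 0.268
t 17.65 F [  9.6   2.3 -11.2] w 0.268 lid~ 0.41 r 0.2164 G [0.454 0.17  0.175] x [ 0.071  0.078 -0.994] q [ 0.16  0.15 -0.61  2.1   0.07  0.82 -1.97]
0.51 [-17.1   1.4 -13.4]
0.61 [-34.    0.4 -26.4]
0.71 [-49.6  -0.4 -41.1]
0.81 [-63.6  -1.1 -57.3]
0.91 [-75.9  -1.7 -74.7]
1.01 [-86.4  -2.1 -93.4]
1.11 [ -95.    -2.3 -112.9]
1.21 [-101.7   -2.4 -133.3]
1.31 [-106.2   -2.3 -154.2]
1.41 [-108.7   -2.1 -175.4]
1.51 [-109.    -1.7 -196.8]
1.61 [-107.2   -1.1 -218.1]
1.71 [-103.3   -0.4 -239.1]
```

```bash
python3 -m handwheel '[[[-17,0,-12],0,0],[[-17,0,-13],0,0],[[-15.5,-1,-15],0,0],[[-14,-1,-16],0,0],[[-12,-0.5,-17.5],0,0],[[-10.5,0,-19],0,0]]'
python3 arc.py
```

```text
time_s: 18.15
tool_pos: [0.5376, 0.1787, 0.2144]
eef_rot: [0.728, 0.054, -0.683, -0.003]
contact_force: [-2.7, 5.4, -8.3]
width: 0.268
t 18.15 F [-2.7  5.4 -8.3] w 0.268 lid~ 0.987 r 0.2167 G [0.534 0.174 0.268] x [ 0.06   0.083 -0.995] q [ 0.17  0.2  -0.59  1.83  0.07  1.06 -1.93]
1.09 [ -7.    1.3 -20.5]
1.19 [-14.3   0.9 -40.7]
1.29 [-19.6   0.7 -61.4]
1.39 [-22.8   0.7 -82.5]
1.49 [ -23.8    0.8 -103.9]
1.59 [ -22.7    1.1 -125.3]
1.69 [ -19.5    1.5 -146.4]
```

```bash
python3 -m handwheel '[[[-8,1,-20],0,0],[[-7.5,0,-20],0,0],[[-5.5,0,-20.5],0,0],[[-3,0,-21],0,0],[[-1,0,-21],0,0],[[1,0,-21],0,0]]'
python3 arc.py
```

```text
time_s: 18.65
tool_pos: [0.6419, 0.1843, 0.2468]
eef_rot: [0.712, 0.052, -0.7, 0.002]
contact_force: [-3.1, -0.4, 4.5]
width: 0.218
t 18.65 F [-3.1 -0.4  4.5] w 0.218 lid~ 1.51 r 0.2158 G [0.641 0.18  0.301] x [ 0.015  0.071 -0.997] q [ 0.11  0.41 -0.55  1.5   0.16  1.24 -1.94]
1.61 [  2.3   1.9 -21.4]
1.71 [  5.    2.4 -42.6]
```

```bash
python3 -m handwheel '[[[2,1,-18],0,0],[[0,0,0],0,0]]'; python3 arc.py | head -1
python3 -m handwheel '[[[0,0,0],0,100],[[0,0,0],0,100],[[0,0,0],0,100],[[0,0,0],0,100],[[0,0,0],0,100],[[0,0,0],0,100],[[0,0,0],0,100],[[-20,0,0],0,100],[[-20,0,0],0,100],[[-20,0,0],0,100]]'
python3 look.py l4.png 140 150 230 250 250 60 400 230
python3 - <<'E'
from h import *
for n in('top','scene'):
    c=cam(n)
    for q,z in(('cover',.009),('lid_tab',.3),('latch_knob',.128),('latch_pivot',.128)):
        for l,s in best(n,q): print(n,q,l,s,at_z(c,l,z)[:2].round(4))
E
python3 tgt.py .55 .22 .2
```

```text
time_s: 18.82
tool_pos: [0.6637, 0.1833, 0.2477]
eef_rot: [0.713, 0.052, -0.699, 0.003]
contact_force: [0.1, -0.4, -0.0]
width: 0.002
t 18.82 F [ 0.1 -0.4 -0. ] w 0.002 lid~ 1.609 r 0.2169 G [0.663 0.18  0.302] x [ 0.018  0.071 -0.997] q [ 0.1   0.45 -0.54  1.45  0.18  1.26 -1.94]
time_s: 19.65
tool_pos: [0.6536, 0.1778, 0.3044]
eef_rot: [0.708, 0.053, -0.704, 0.007]
contact_force: [0.7, -0.0, -0.5]
width: 1.0
top cover [194.2 212.6] 0.57 [0.541  0.1852]
top latch_knob [148.1 249.8] 0.41 [0.408 0.331]
top latch_pivot [169.2 242.8] 0.64 [0.432  0.2581]
top latch_pivot [183.8 205.5] 0.57 [0.562  0.2084]
scene cover [311.  182.1] 0.69 [0.5492 0.1896]
scene lid_tab [331.8 124.5] 0.69 [0.627  0.1793]
scene lid_tab [322.4 127.9] 0.36 [0.633  0.1499]
scene latch_knob [332.2 119.2] 0.61 [0.4022 0.3166]
scene latch_pivot [336.  184.6] 0.57 [0.6824 0.1941]
scene latch_pivot [321.4 127.9] 0.41 [0.4351 0.2617]
t 20.25 real tip [0.6543 0.1756 0.339 ] F [-0.3 -0.4 -0.8] x [ 0.004  0.065 -0.998] y [ 0.084 -0.994 -0.064] q [ 0.1   0.41 -0.55  1.38  0.16  1.37 -1.92] w 0.998
tool mm to target [141.2 -43.9 101.5] world [-104.3   44.4 -139. ]
```

View pics/l4.png

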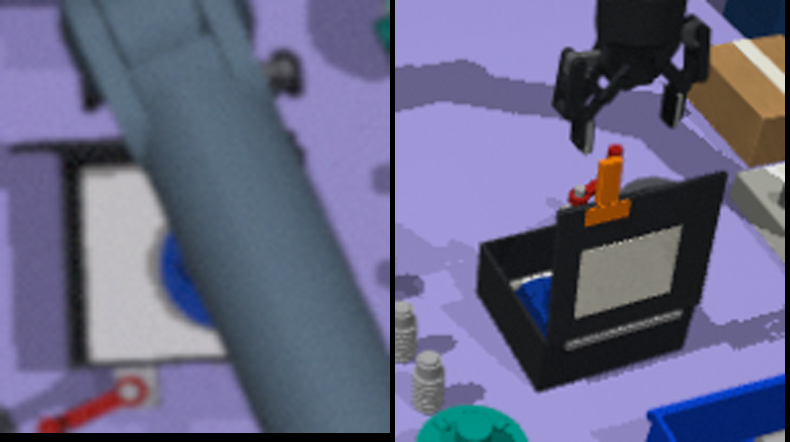

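The lid stands open, with the tab upright at (608,185) in the crop. The latch lever lies in front of the case, clear of it, and the blue cover is inside. I'll step aside for an unobstructed look at the cover and check the lid angle.

```bash
python3 -m handwheel '[[[0,38,10],0,100],[[0,38,10],0,100],[[0,38,10],0,100],[[0,38,10],0,100],[[0,38,10],0,100],[[0,38,10],0,100],[[0,38,10],0,100],[[0,0,0],0,100]]'
python3 - <<'E'
from h import *
h=np.array([.6475,.2245,.085]);c,s=np.cos(.06),np.sin(.06)
C={n:cam(n,n+'5.png') for n in('top','scene')}
for a in(1.1,1.2,1.3,1.4,1.5,1.6,1.7):
    f=lambda r:h+[-r*np.cos(a+.019)*c+.045*s,-r*np.cos(a+.019)*s-.045*c,r*np.sin(a+.019)]
    print(a,[proj(C[n],[f(.214),f(.228)]).round(1).tolist() for n in C])
for n in C: print(n,'tab',best(n,'lid_tab'),'cover',[(l,s,at_z(C[n],l,.009)[:2].round(4)) for l,s in best(n,'cover')])
for n in C: print(n,'rim',[(l,s,at_z(C[n],l,.095)[:2].round(4)) for l,s in best(n,'housing_rim')],[(l,s,at_z(C[n],l,0)[:2].round(4)) for l,s in best(n,'housing')])
# cover ellipse in top
for tag,(x0,y0,x1,y1),z,r in(('cover',(150,180,220,235),.027,.058),):
    f=C['top'][0];hsv=cv2.cvtColor(f,cv2.COLOR_BGR2HSV)
    m=((hsv[...,0]>105)&(hsv[...,0]<122)&(hsv[...,1]>150)).astype(np.uint8)
    k=np.zeros_like(m);k[y0:y1,x0:x1]=1;m*=k
    ct=max(cv2.findContours(m,0,2)[0],key=cv2.contourArea)
    (u,v),rr=cv2.minEnclosingCircle(ct);M=cv2.moments(ct)
    print(tag,(u,v),rr,at_z(C['top'],(u,v),z).round(4),'centroid',at_z(C['top'],(M['m10']/M['m00'],M['m01']/M['m00']),z).round(4),'r m',rr/438.8*1.64)
t=C['top'][0][150:250,140:230];t2=C['top'][0][170:240,265:335]
s=C['scene'][0][100:220,250:400]
im=np.hstack([cv2.resize(t,(360,400),interpolation=2),cv2.resize(s,(430,344),interpolation=2)] if 0 else [cv2.resize(t,(360,400),interpolation=2),cv2.copyMakeBorder(cv2.resize(s,(430,344),interpolation=2),0,56,0,0,0)])
cv2.imwrite('pics/l5.png',im)
E
python3 tgt.py .55 .19 .2
```

```text
time_s: 20.92
tool_pos: [0.6054, -0.0961, 0.2813]
eef_rot: [0.707, 0.06, -0.704, 0.01]
contact_force: [0.4, -2.3, -0.9]
width: 0.999
1.1 [[[188.3, 204.8], [187.9, 206.5]], [[317.7, 116.4], [317.2, 111.3]]]
1.2 [[[187.6, 198.4], [187.2, 199.7]], [[321.5, 117.9], [321.3, 112.9]]]
1.3 [[[187.0, 191.8], [186.5, 192.5]], [[325.4, 120.4], [325.5, 115.4]]]
1.4 [[[186.5, 185.0], [185.9, 185.3]], [[329.5, 123.6], [329.9, 118.8]]]
1.5 [[[186.0, 178.2], [185.4, 177.9]], [[333.7, 127.7], [334.3, 123.2]]]
1.6 [[[185.7, 171.4], [185.1, 170.6]], [[337.8, 132.7], [338.8, 128.4]]]
1.7 [[[185.4, 164.8], [184.8, 163.5]], [[341.9, 138.4], [343.3, 134.5]]]
top tab [(array([188.5, 179.3]), 0.66)] cover [(array([197.2, 212. ]), 0.79, array([0.5433, 0.1739])), (array([186.1, 209. ]), 0.49, array([0.5546, 0.2158]))]
scene tab [(array([333.2, 123.2]), 0.73), (array([241.2, 175.9]), 0.53)] cover [(array([312.8, 182.3]), 0.63, array([0.5518, 0.1948]))]
top rim [(array([297.7, 204. ]), 0.61, array([ 0.5685, -0.1958]))] []
scene rim [(array([188.2, 195.7]), 0.67, array([ 0.5701, -0.2053])), (array([350.3, 140.4]), 0.25, array([0.4856, 0.3481]))] [(array([190.4, 214.1]), 0.92, array([ 0.5574, -0.2076])), (array([332. , 120.7]), 0.36, array([0.2587, 0.4056]))]
cover (191.60000610351562, 210.39999389648438) 14.440313339233398 [0.5486 0.1929 0.027 ] centroid [0.5483 0.193  0.027 ] r m 0.05397017747571278
t 21.42 real tip [ 0.6077 -0.0828  0.318 ] F [-0.8  0.2  0.4] x [ 0.003  0.078 -0.997] y [ 0.118 -0.99  -0.077] q [ 0.49  0.3  -0.47  1.56  0.06  1.32 -1.43] w 1.0
tool mm to target [ 138.9 -267.7   26.7] world [ -57.7  272.8 -118. ]
```

View pics/l5.png

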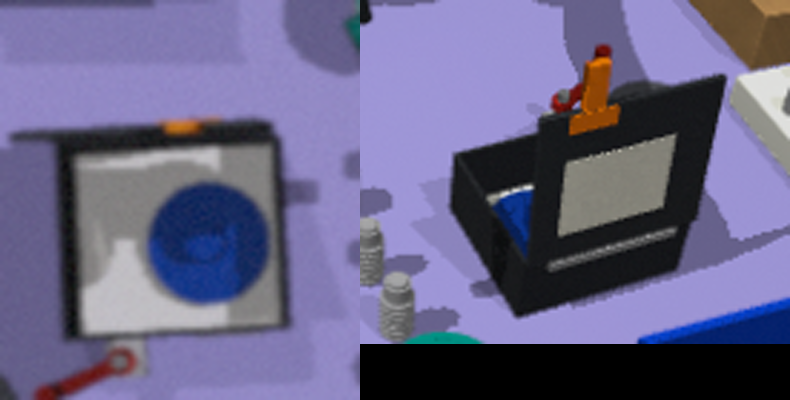

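The lid sits at about 1.45–1.5. The cover centre is at about (0.548,0.193), which is (208,243) in the left crop. The remaining tool tilt is about the x axis, so I'll turn the jaws along x; the knob can then stay vertical between the pads.

```bash
python3 -m handwheel '[[[0,0,0],-0.12,100],[[0,0,0],-0.12,100],[[0,0,0],-0.12,100],[[0,0,0],-0.12,100],[[0,0,0],-0.12,100],[[0,0,0],-0.12,100],[[0,0,0],-0.12,100],[[0,0,0],-0.12,100],[[0,0,0],-0.12,100],[[0,0,0],-0.12,100],[[0,0,0],-0.12,100],[[0,0,0],0,100]]'
python3 tgt.py .5484 .193 .2
```

```text
time_s: 22.42
tool_pos: [0.6094, -0.0708, 0.2841]
eef_rot: [0.537, 0.5, -0.498, 0.461]
contact_force: [0.4, -0.3, -0.5]
width: 1.0
t 22.42 real tip [ 0.6092 -0.0735  0.319 ] F [ 0.4 -0.3 -0.5] x [ 0.004  0.078 -0.997] y [ 0.997 -0.074 -0.002] q [ 0.63  0.33 -0.68  1.55  0.13  1.33 -0.12] w 1.0
tool mm to target [ 139.2  -80.  -251.2] world [ -60.8  266.5 -119. ]
```

```bash
python3 -m handwheel '[[[5,-26,-30],0,100],[[5,-26,-30],0,100],[[5,-26,-30],0,100],[[5,0,-38],0,100],[[5,0,-38],0,100],[[5,0,-38],0,100],[[5,0,-38],0,100],[[0,0,0],0,100]]'
python3 tgt.py .5484 .193 .2
```

```text
time_s: 23.08
tool_pos: [0.5494, 0.1842, 0.2654]
eef_rot: [0.545, 0.49, -0.507, 0.453]
contact_force: [-0.9, 2.0, 0.9]
width: 1.001
t 23.08 real tip [0.5493 0.1815 0.3003] F [-0.9  2.   0.9] x [ 0.005  0.076 -0.997] y [ 0.994 -0.109 -0.004] q [ 0.35  0.27 -0.82  1.68  0.14  1.24 -0.61] w 1.001
tool mm to target [100.9  -1.8  -3.6] world [  -0.9   11.5 -100.3]
```

```bash
python3 -m handwheel '[[[30,-1,-2],0,100],[[30,0,-2],0,100],[[30,0,0],0,100],[[20,0,0],0,100],[[15,0,0],0,100],[[0,0,0],0,100],[[0,0,0],0,100]]'
python3 tgt.py .5484 .1945 .031
```

```text
time_s: 23.67
tool_pos: [0.5511, 0.21, 0.1416]
eef_rot: [0.55, 0.489, -0.504, 0.452]
contact_force: [-0.7, 0.7, 0.9]
width: 1.001
t 23.67 real tip [0.5506 0.2071 0.1765] F [-0.7  0.7  0.9] x [ 0.013  0.081 -0.997] y [ 0.994 -0.112  0.004] q [ 0.25  0.41 -0.78  1.8   0.26  1.01 -0.73] w 1.001
tool mm to target [143.9  -1.4  24.7] world [  -2.2  -12.6 -145.5]
```

```bash
python3 -m handwheel '[[[25,0,5],0,100],[[25,0,5],0,100],[[25,0,5],0,100],[[20,0,3],0,100],[[0,0,0],0,100]]'
python3 tgt.py .5484 .1945 .031
```

```text
time_s: 24.08
tool_pos: [0.5593, 0.2016, 0.0518]
eef_rot: [0.557, 0.484, -0.501, 0.453]
contact_force: [-0.6, -0.5, -0.3]
width: 0.999
t 24.08 real tip [0.5583 0.1986 0.0866] F [-0.6 -0.5 -0.3] x [ 0.03   0.084 -0.996] y [ 0.992 -0.122  0.02 ] q [ 0.21  0.52 -0.71  1.86  0.36  0.83 -0.79] w 0.999
tool mm to target [ 54.8 -10.4  10.1] world [ -9.9  -4.1 -55.6]
```

```bash
python3 -m handwheel '[[[14,-4,3],0,100],[[14,-4,3],0,100],[[12,-3,2],0,100],[[0,0,0],0,100]]'
python3 tgt.py .5484 .1945 .031
```

```text
time_s: 24.42
tool_pos: [0.5557, 0.1996, 0.0173]
eef_rot: [0.562, 0.48, -0.499, 0.453]
contact_force: [-1.1, -0.6, -0.3]
width: 1.002
t 24.42 real tip [0.5543 0.1965 0.0521] F [-1.1 -0.6 -0.3] x [ 0.042  0.087 -0.995] y [ 0.991 -0.128  0.03 ] q [ 0.18  0.56 -0.68  1.9   0.41  0.76 -0.82] w 1.002
tool mm to target [20.6 -6.2  4.7] world [ -5.9  -2.  -21.1]
```

```bash
python3 -m handwheel '[[[8,-4,2],0,100],[[8,-4,2],0,100],[[0,0,0],0,100]]'
python3 tgt.py .5484 .1945 .031
python3 -m handwheel '[[[0,0,0],0,0],[[0,0,0],0,0],[[0,0,0],0,0],[[0,0,0],0,0],[[0,0,0],0,0],[[0,0,0],0,0],[[0,0,0],0,0],[[0,0,0],0,0]]' 60
python3 tgt.py .5484 .1945 .031
```

```text
time_s: 24.67
tool_pos: [0.5514, 0.1992, 0.0037]
eef_rot: [0.564, 0.478, -0.497, 0.454]
contact_force: [-0.3, 0.7, -0.2]
width: 0.998
t 24.67 real tip [0.5497 0.1961 0.0385] F [-0.3  0.7 -0.2] x [ 0.049  0.089 -0.995] y [ 0.991 -0.13   0.037] q [ 0.17  0.57 -0.67  1.92  0.42  0.72 -0.84] w 0.998
tool mm to target [ 7.3 -1.3  2.5] world [-1.3 -1.6 -7.5]
time_s: 25.33
tool_pos: [0.5526, 0.2001, 0.006]
eef_rot: [0.565, 0.478, -0.496, 0.454]
contact_force: [0.4, -0.3, -0.2]
width: 0.399
t 25.33 real tip [0.5508 0.197  0.0408] F [ 0.4 -0.3 -0.2] x [ 0.051  0.089 -0.995] y [ 0.991 -0.131  0.039] q [ 0.17  0.56 -0.67  1.92  0.42  0.72 -0.84] w 0.399
tool mm to target [ 9.4 -2.4  3.7] world [-2.4 -2.5 -9.8]
```

```bash
python3 -m handwheel '[[[0,0,0],0,80],[[0,0,0],0,80],[[0,0,0],0,80],[[0,0,0],0,80],[[5,-1,1],0,80],[[5,-1,1],0,80],[[0,0,0],0,80]]'
python3 tgt.py .5484 .1945 .031
python3 -m handwheel '[[[0,0,0],0,0],[[0,0,0],0,0],[[0,0,0],0,0],[[0,0,0],0,0],[[0,0,0],0,0],[[0,0,0],0,0],[[0,0,0],0,0],[[0,0,0],0,0],[[0,0,0],0,0]]' 80
python3 tgt.py .5484 .1945 .031
```

```text
time_s: 25.92
tool_pos: [0.552, 0.1995, -0.0047]
eef_rot: [0.566, 0.478, -0.495, 0.455]
contact_force: [-0.9, -0.5, 0.2]
width: 0.797
t 25.92 real tip [0.5502 0.1964 0.0302] F [-0.9 -0.5  0.2] x [ 0.054  0.09  -0.994] y [ 0.991 -0.131  0.042] q [ 0.17  0.58 -0.66  1.93  0.44  0.7  -0.85] w 0.797
tool mm to target [-1.1 -1.5  2. ] world [-1.8 -1.9  0.8]
time_s: 26.67
tool_pos: [0.5517, 0.1994, -0.0046]
eef_rot: [0.566, 0.477, -0.496, 0.454]
contact_force: [0.4, 0.4, 0.8]
width: 0.4
t 26.67 real tip [0.5498 0.1962 0.0302] F [0.4 0.4 0.8] x [ 0.052  0.09  -0.995] y [ 0.991 -0.131  0.04 ] q [ 0.17  0.58 -0.66  1.93  0.44  0.7  -0.85] w 0.4
tool mm to target [-1.  -1.2  1.8] world [-1.4 -1.7  0.8]
```

```bash
python3 -m handwheel '[[[-10,0.5,-1],0,0],[[-20,1,-2],0,0],[[-20,1,-2],0,0],[[-25,1,-2.5],0,0],[[-25,1,-2.5],0,0],[[-25,1,-2.5],0,0],[[-25,1,-2.5],0,0],[[0,0,0],0,0],[[0,0,0],0,0]]'
python3 tgt.py .57 -.205 .18
```

```text
time_s: 27.42
tool_pos: [0.5419, 0.1949, 0.1455]
eef_rot: [0.557, 0.481, -0.503, 0.452]
contact_force: [-0.4, -0.5, -4.4]
width: 0.404
t 27.42 real tip [0.5409 0.1921 0.1804] F [-0.4 -0.5 -4.4] x [ 0.03   0.08  -0.996] y [ 0.992 -0.128  0.02 ] q [ 0.29  0.37 -0.79  1.84  0.24  0.98 -0.71] w 0.404
tool mm to target [-30.6  79.7 388.9] world [  29.1 -397.1   -0.4]
```

Cover lifted: the force reads about −4.4 N and the width is held at 0.40. Carrying it over, and refining the housing centre at the same time.

```bash
python3 -m handwheel '[[[-1,3,15],0,0],[[-2.5,6,28],0,0],[[-2.5,6,32],0,0],[[-2.5,6,32],0,0],[[-2.5,6,32],0,0],[[-2.5,6,32],0,0],[[-2.5,6,32],0,0],[[-2.5,6,32],0,0],[[-2.5,6,32],0,0],[[-2.5,6,28],0,0],[[-2,4,20],0,0],[[0,0,0],0,0]]'
python3 - <<'E'
from h import *
from scipy.optimize import least_squares
import numpy as np
t=cam('top');s=cam('scene');f=cv2.imread('pics/top0.png');hsv=cv2.cvtColor(f,cv2.COLOR_BGR2HSV)
m=((hsv[...,0]>105)&(hsv[...,0]<122)&(hsv[...,1]>150)&(hsv[...,2]<170)).astype(np.uint8)
k=np.zeros_like(m);k[182:226,276:322]=1;m*=k
# foot-free: body+ports blue. fit rim circle via rendered points vs outer contour excluding port directions
ct=max(cv2.findContours(m,0,1)[0],key=cv2.contourArea)[:,0,:].astype(float)
P=np.array([at_z(t,p,.095)[:2] for p in ct])
c=P.mean(0)
for _ in range(20):
    d=P-c; a=np.abs(np.arctan2(d[:,0],d[:,1])); keep=(np.minimum(a,np.pi-a)>.5)&(abs(np.hypot(*d.T)-.055)<.006)
    c=least_squares(lambda q:np.hypot(*(P[keep]-q).T)-.0545,c,loss='soft_l1',f_scale=.002).x
print('top rim',c.round(4),keep.sum(),np.hypot(*(P[keep]-c).T).mean().round(4),m.sum())
# foot steel ellipse in scene and rim ellipse : blue mask
f2=cv2.imread('pics/scene0.png');h2=cv2.cvtColor(f2,cv2.COLOR_BGR2HSV)
m2=((h2[...,0]>105)&(h2[...,0]<122)&(h2[...,1]>170)&(h2[...,2]<170));k2=np.zeros_like(m2);k2[175:235,160:220]=1;m2&=k2
for r in (186,190,194): x=np.where(m2[r])[0]; print(r,x.min(),x.max())
cols=[(x,np.where(m2[:,x])[0].min()) for x in range(174,204,2)]
Q=np.array([at_z(s,p,.095)[:2] for p in cols]);
L=np.array([at_z(s,(np.where(m2[r])[0].min()-.5,r),.095)[:2] for r in(188,190,192,194)]+[at_z(s,(np.where(m2[r])[0].max()+.5,r),.095)[:2] for r in(188,190,192,194)])
A=np.vstack([Q,L]); c2=least_squares(lambda q:np.hypot(*(A-q).T)-.055,[.57,-.205],loss='soft_l1',f_scale=.002).x
print('scene rim',c2.round(4),(np.hypot(*(A-c2).T)*1000).round(0))
E
python3 tgt.py .57 -.205 .18
```

```text
time_s: 28.42
tool_pos: [0.5441, -0.1371, 0.1207]
eef_rot: [0.545, 0.495, -0.509, 0.446]
contact_force: [-0.6, -1.9, -3.9]
width: 0.406
top rim [ 0.5758 -0.2286] 18 0.054 206
186 176 203
190 172 205
194 170 206
scene rim [ 0.5707 -0.2063] [53. 55. 54. 54. 56. 53. 56. 55. 55. 55. 56. 57. 56. 55. 56. 54. 55. 56.
 54. 54. 53. 53. 52.]
t 28.52 real tip [ 0.5437 -0.1343  0.1555] F [-0.5  0.2 -5. ] x [-0.009  0.089 -0.996] y [ 0.994 -0.108 -0.019] q [ 0.78  0.4  -0.68  1.83  0.19  1.02 -0.07] w 0.401
tool mm to target [-30.9  33.3  65. ] world [ 26.3 -70.7  24.5]
```

```bash
python3 -m handwheel '[[[-3,8,12],0,0],[[-3,8,16],0,0],[[-3,8,16],0,0],[[-2,8,12],0,0],[[-1,0,5],0,0],[[0,0,0],0,0],[[0,0,0],0,0],[[0,0,0],0,0]]'
python3 tgt.py .569 -.2025 .136
python3 look.py l6.png 265 170 335 240 155 150 235 240
python3 - <<'E'
from h import *
for n in('top','scene'):
    c=cam(n)
    print(n,[(q,l,s,at_z(c,l,z)[:2].round(4)) for q,z in(('cover',.135),('housing_rim',.095),('housing',0)) for l,s in best(n,q)])
E
```

```text
time_s: 29.18
tool_pos: [0.569, -0.1864, 0.1223]
eef_rot: [0.54, 0.506, -0.502, 0.447]
contact_force: [0.1, 0.4, -3.8]
width: 0.403
t 29.18 real tip [ 0.5696 -0.1898  0.1572] F [ 0.1  0.4 -3.8] x [-0.018  0.098 -0.995] y [ 0.996 -0.088 -0.026] q [ 0.81  0.48 -0.65  1.72  0.21  1.08  0.02] w 0.403
tool mm to target [19.8  1.1 14.7] world [ -0.6 -12.7 -21.2]
top [('cover', array([300.9, 204.4]), 0.91, array([ 0.565 , -0.2021])), ('housing_rim', array([300.9, 207.9]), 0.54, array([ 0.5545, -0.2072])), ('housing', array([297.9, 204.7]), 0.58, array([ 0.5708, -0.2083]))]
scene [('cover', array([190.8, 184.3]), 0.88, array([ 0.5677, -0.1928])), ('housing_rim', array([189.7, 194.8]), 0.77, array([ 0.5679, -0.2006])), ('housing', array([190.7, 214.2]), 0.9, array([ 0.558 , -0.2068])), ('housing', array([189.9, 183.9]), 0.69, array([ 0.4321, -0.1842]))]
```

View pics/l6.png

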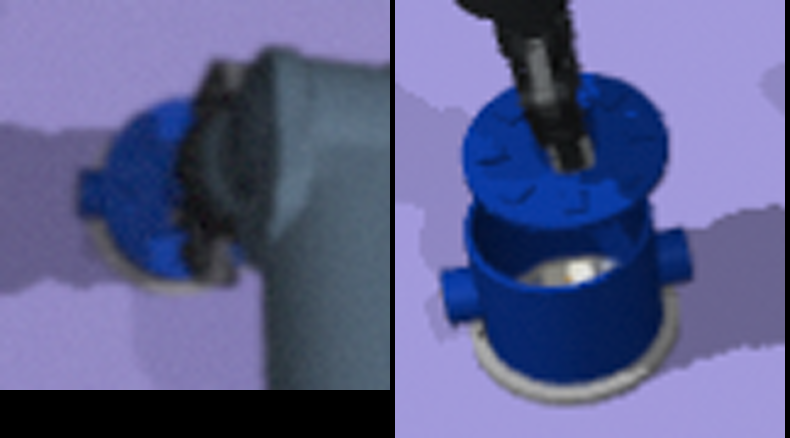

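View 12, my last: the cover is held level above the housing mouth. Its flange centre is at (565,151) in the crop and the rim centre is near column 561. I'll finish by numbers, using flange and rim edge measurements.

```bash
cat > cmp.py <<'E'
from h import *
from scipy.optimize import least_squares
import sys
o=env.get_obs();zc=o['tool_pos'][2]+.0136
c=cam('scene');h=cv2.cvtColor(c[0],cv2.COLOR_BGR2HSV)
m=((h[...,0]>105)&(h[...,0]<122)&(h[...,1]>170)).astype(np.uint8);m[:150]=0;m[240:]=0;m[:,:150]=0;m[:,235:]=0
# cover circle by silhouette: left/right extents at widest rows & body extents below
rows={r:(np.where(m[r])[0].min()-.5,np.where(m[r])[0].max()+.5) for r in range(165,226) if m[r].sum()>5}
rf=range(176,188); 
pts=[];
zf=zc+.014
A=np.array([at_z(c,(rows[r][i],r),zf)[:2] for r in rf for i in(0,1)])
q=least_squares(lambda v:np.hypot(*(A-v).T)-.058,[.57,-.2],loss='soft_l1',f_scale=.002)
print('zc',round(zc,4),'flange centre scene',q.x.round(4),'res mm',np.sqrt(np.mean(q.fun**2))*1000)
# y only from mean of extents
print('flange y mid by max width',A[:,1].max(),A[:,1].min(),(A[:,1].max()+A[:,1].min())/2)
t=cam('top');b=best('top','cover',1)
print('top cover',[at_z(t,l,zc)[:2].round(4) for l,s in b],'scene cover',[at_z(c,l,zc)[:2].round(4) for l,s in best('scene','cover',1)])
E
python3 cmp.py; python3 tgt.py .569 -.2025 .136
```

```text
zc 0.1362 flange centre scene [ 0.5662 -0.1965] res mm 1.0000428329523843
flange y mid by max width -0.13862154178396383 -0.2541273713592827 -0.19637445657162328
top cover [array([ 0.5621, -0.2051])] scene cover [array([ 0.5623, -0.1933])]
t 29.88 real tip [ 0.5699 -0.1909  0.1574] F [-0.3 -0.7 -3.8] x [-0.017  0.097 -0.995] y [ 0.996 -0.09  -0.026] q [ 0.81  0.48 -0.65  1.72  0.22  1.08  0.02] w 0.403
tool mm to target [20.2  0.7 13.6] world [ -0.9 -11.6 -21.4]
```

```bash
python3 -m handwheel '[[[6,1,4],0,0],[[6,1,4],0,0],[[6,1,3],0,0],[[5,0,1],0,0],[[0,0,0],0,0],[[0,0,0],0,0]]'
python3 tgt.py .572 -.201 .116; python3 cmp.py
```

```text
time_s: 30.38
tool_pos: [0.5703, -0.1993, 0.0948]
eef_rot: [0.541, 0.506, -0.503, 0.446]
contact_force: [-0.2, -0.6, -3.5]
width: 0.41
t 30.38 real tip [ 0.571  -0.2028  0.1296] F [-0.2 -0.6 -3.5] x [-0.018  0.098 -0.995] y [ 0.995 -0.091 -0.027] q [ 0.81  0.52 -0.63  1.73  0.24  1.04  0.02] w 0.41
tool mm to target [13.7  1.2 -0.5] world [  1.    1.8 -13.6]
zc 0.1084 flange centre scene [ 0.5663 -0.2091] res mm 2.115078805846332
flange y mid by max width -0.15042053205081665 -0.26123233383524136 -0.205826432943029
top cover [array([ 0.5646, -0.2195])] scene cover [array([ 0.5689, -0.2069])]
```

```bash
python3 -m handwheel '[[[3,0,0],0,0],[[3,0,0.3],0,0],[[3,0,0.3],0,0],[[3,0,0.3],0,0],[[0,0,0],0,0]]'; python3 tgt.py .572 -.201 .106
python3 -m handwheel '[[[2,0,0],0,0],[[2,0,0.2],0,0],[[0,0,0],0,0]]'; python3 tgt.py .572 -.201 .106
```

```text
time_s: 31.0
tool_pos: [0.572, -0.1983, 0.0841]
eef_rot: [0.541, 0.505, -0.502, 0.448]
contact_force: [-0.7, -0.1, -4.2]
width: 0.407
t 31.0 real tip [ 0.5725 -0.2016  0.119 ] F [-0.7 -0.1 -4.2] x [-0.014  0.096 -0.995] y [ 0.996 -0.089 -0.022] q [ 0.8   0.53 -0.62  1.73  0.25  1.02  0.02] w 0.407
tool mm to target [13.  -0.2  0.6] world [ -0.5   0.6 -13. ]
time_s: 31.25
tool_pos: [0.5718, -0.198, 0.0795]
eef_rot: [0.541, 0.505, -0.502, 0.448]
contact_force: [-0.4, 0.0, -3.3]
width: 0.403
t 31.25 real tip [ 0.5723 -0.2013  0.1143] F [-0.4  0.  -3.3] x [-0.014  0.096 -0.995] y [ 0.996 -0.089 -0.023] q [ 0.8   0.54 -0.62  1.74  0.25  1.01  0.01] w 0.403
tool mm to target [ 8.3 -0.1  0.5] world [-0.3  0.3 -8.3]
```

```bash
python3 -m handwheel '[[[1.5,0,0.1],0,0],[[1.5,0,0.1],0,0],[[0,0,0],0,0]]'; python3 tgt.py .572 -.201 .106|head -1
python3 -m handwheel '[[[1.5,0,0.1],0,0],[[1.5,0,0.1],0,0],[[0,0,0],0,0]]'; python3 tgt.py .572 -.201 .106
```

```text
time_s: 31.5
tool_pos: [0.5714, -0.1978, 0.0779]
eef_rot: [0.54, 0.505, -0.503, 0.447]
contact_force: [-0.9, -0.2, -2.8]
width: 0.401
t 31.5 real tip [ 0.5719 -0.2011  0.1127] F [-0.9 -0.2 -2.8] x [-0.016  0.096 -0.995] y [ 0.996 -0.089 -0.024] q [ 0.8   0.54 -0.62  1.74  0.25  1.01  0.01] w 0.401
time_s: 31.75
tool_pos: [0.5713, -0.1978, 0.0777]
eef_rot: [0.54, 0.505, -0.503, 0.448]
contact_force: [-2.4, 0.8, -3.0]
width: 0.404
t 31.75 real tip [ 0.5719 -0.2011  0.1125] F [-2.4  0.8 -3. ] x [-0.016  0.095 -0.995] y [ 0.996 -0.089 -0.025] q [ 0.8   0.54 -0.62  1.74  0.25  1.01  0.01] w 0.404
tool mm to target [6.5 0.3 0.5] world [ 0.1  0.1 -6.5]
```

```bash
python3 -m handwheel '[[[3,0,0.2],0,0],[[2,0,0.2],0,0],[[0,0,0],0,0]]'; python3 tgt.py .572 -.201 .106|head -1
python3 -m handwheel '[[[3,0,0.2],0,0],[[2,0,0.2],0,0],[[0,0,0],0,0]]'; python3 tgt.py .572 -.201 .106; python3 cmp.py
```

```text
time_s: 32.0
tool_pos: [0.5703, -0.1974, 0.0737]
eef_rot: [0.539, 0.505, -0.504, 0.447]
contact_force: [-0.7, 0.5, -0.6]
width: 0.4
t 32.0 real tip [ 0.5709 -0.2007  0.1086] F [-0.7  0.5 -0.6] x [-0.019  0.095 -0.995] y [ 0.996 -0.089 -0.027] q [ 0.8   0.54 -0.62  1.74  0.26  1.    0.01] w 0.4
time_s: 32.25
tool_pos: [0.5697, -0.1975, 0.0727]
eef_rot: [0.538, 0.506, -0.505, 0.447]
contact_force: [-1.7, 0.6, -3.7]
width: 0.406
t 32.25 real tip [ 0.5705 -0.2008  0.1076] F [-1.7  0.6 -3.7] x [-0.021  0.094 -0.995] y [ 0.996 -0.089 -0.03 ] q [ 0.8   0.55 -0.62  1.74  0.26  1.    0.01] w 0.406
tool mm to target [1.5 1.6 0.2] world [ 1.5 -0.2 -1.6]Traceback (most recent call last):
  File "cmp.py", line 12, in <module>
    A=np.array([at_z(c,(rows[r][i],r),zf)[:2] for r in rf for i in(0,1)])
                        ~~~~^^^
KeyError: 176
```

```bash
python3 -m handwheel '[[[3,0,0.2],0,0],[[2,0,0.2],0,0],[[0,0,0],0,0]]'; python3 tgt.py .572 -.201 .106|head -1
python3 -m handwheel '[[[2,0,0.2],0,0],[[2,0,0.2],0,0],[[0,0,0],0,0]]'; python3 tgt.py .572 -.201 .106|head -1
```

```text
time_s: 32.55
tool_pos: [0.5697, -0.1975, 0.0729]
eef_rot: [0.538, 0.506, -0.506, 0.447]
contact_force: [-0.2, 1.2, -4.0]
width: 0.401
t 32.55 real tip [ 0.5705 -0.2008  0.1078] F [-0.2  1.2 -4. ] x [-0.023  0.093 -0.995] y [ 0.996 -0.089 -0.031] q [ 0.79  0.55 -0.62  1.74  0.26  1.01  0.01] w 0.401
time_s: 32.8
tool_pos: [0.5697, -0.1976, 0.0729]
eef_rot: [0.537, 0.506, -0.506, 0.446]
contact_force: [-1.7, 0.5, -4.0]
width: 0.405
t 32.8 real tip [ 0.5705 -0.2008  0.1077] F [-1.7  0.5 -4. ] x [-0.024  0.092 -0.996] y [ 0.995 -0.089 -0.033] q [ 0.79  0.55 -0.61  1.74  0.26  1.01  0.  ] w 0.405
```

Descent has stopped at cover z ≈ 0.086, against 0.085 for seated, so it is resting on the rim. Releasing.

```bash
python3 -m handwheel '[[[0,0,0],0,48],[[0,0,0],0,52],[[0,0,0],0,60],[[0,0,0],0,70],[[0,0,0],0,85],[[0,0,0],0,100],[[0,0,0],0,100],[[0,0,0],0,100],[[0,0,0],0,100]]'
python3 - <<'E'
from h import *
o=env.get_obs();print(o['time_s'],o['tool_pos'].round(4),o['contact_force'].round(1),o['width'])
M=R.from_quat(o['eef_rot']).as_matrix();print(M.round(3))
for n in('top','scene'):
    c=cam(n,n+'7.png')
    print(n,[(q,l,s,at_z(c,l,z)[:2].round(4)) for q,z in(('cover',.085),('housing_rim',.095),('housing',0)) for l,s in best(n,q)])
E
```

```text
time_s: 33.55
tool_pos: [0.5768, -0.1987, 0.073]
eef_rot: [0.541, 0.502, -0.503, 0.45]
contact_force: [0.7, 0.5, -1.0]
width: 0.999
33.55 [ 0.5768 -0.1987  0.073 ] [ 0.7  0.5 -1. ] 0.9985807211938302
[[-0.01   0.996 -0.092]
 [ 0.09  -0.09  -0.992]
 [-0.996 -0.018 -0.089]]
top [('cover', array([304.9, 204.6]), 0.93, array([ 0.5668, -0.2232])), ('cover', array([299.8, 206.7]), 0.49, array([ 0.5592, -0.2046])), ('housing_rim', array([299.2, 207.7]), 0.72, array([ 0.5552, -0.2011])), ('housing', array([300.6, 205.6]), 0.6, array([ 0.5674, -0.2186])), ('housing', array([246.8, 241.6]), 0.57, array([ 0.4312, -0.0132]))]
scene [('cover', array([189.5, 197.9]), 0.63, array([ 0.5702, -0.2028])), ('housing', array([189.8, 214.2]), 0.58, array([ 0.5572, -0.2094]))]
```

```bash
python3 -m handwheel '[[[-12,-1,-1],0,100],[[-25,-0.5,-2.5],0,100],[[-25,-0.5,-2.5],0,100],[[-30,0,-2.5],0,100],[[-30,0,-2.5],0,100],[[-30,0,-2.5],0,100],[[-10,0,35],0,100],[[-10,0,35],0,100],[[-10,0,35],0,100],[[-10,0,35],0,100],[[-10,0,35],0,100],[[0,0,0],0,100]]'
python3 - <<'E'
from h import *
from scipy.optimize import least_squares
C={n:cam(n,n+'8.png') for n in('top','scene')}
for n,c in C.items():
    print(n,[(q,l,s,at_z(c,l,z)[:2].round(4)) for q,z in(('cover',.085),('housing_rim',.095),('housing',0),('lid_tab',.3),('latch_knob',.128),('latch_pivot',.128),('finished_unit',0),('bellows_a',0),('sleeve',0)) for l,s in best(n,q)])
c=C['scene'];h=cv2.cvtColor(c[0],cv2.COLOR_BGR2HSV)
m=((h[...,0]>105)&(h[...,0]<122)&(h[...,1]>170)).astype(np.uint8);m[:165]=0;m[230:]=0;m[:,:155]=0;m[:,225:]=0
for r in range(165,222):
    x=np.where(m[r])[0]
    if len(x): print(r,x.min(),x.max(),end=' | ')
print()
# expected silhouettes for seated cover
t=np.linspace(0,2*np.pi,200)
for X in((.5707,-.2063),):
    for z,r in((.113,.058),(.105,.058),(.15,.018)):
        q=proj(c,np.c_[X[0]+r*np.cos(t),X[1]+r*np.sin(t),0*t+z]); print('z',z,'cols',q[:,0].min().round(1),q[:,0].max().round(1),'rows',q[:,1].min().round(1),q[:,1].max().round(1),'row at left/right ext',q[q[:,0].argmin(),1].round(1),q[q[:,0].argmax(),1].round(1))
E
```

```text
time_s: 34.95
tool_pos: [0.5641, -0.3765, 0.2808]
eef_rot: [0.537, 0.504, -0.499, 0.457]
contact_force: [-1.3, -1.8, -0.2]
width: 0.997
top [('cover', array([300.6, 204.6]), 0.59, array([ 0.5669, -0.2076])), ('housing_rim', array([300.9, 207.9]), 0.69, array([ 0.5545, -0.2072])), ('housing', array([298.8, 206.2]), 0.46, array([ 0.5651, -0.2117])), ('housing', array([300.1, 203.6]), 0.25, array([ 0.575 , -0.2168])), ('latch_knob', array([151.5, 249.8]), 0.59, array([0.4079, 0.3192])), ('latch_pivot', array([170.6, 243.4]), 0.45, array([0.4299, 0.2532])), ('latch_pivot', array([187.7, 177.3]), 0.45, array([0.6614, 0.1955])), ('finished_unit', array([244.2, 153.6]), 0.57, array([ 0.7673, -0.0037])), ('finished_unit', array([182.5, 210.8]), 0.45, array([0.5482, 0.2306])), ('bellows_a', array([245.2, 213.7]), 0.56, array([ 0.5368, -0.0073])), ('bellows_a', array([241.8, 188. ]), 0.46, array([0.6349, 0.0056])), ('sleeve', array([300.5, 203.9]), 0.67, array([ 0.5739, -0.2183])), ('sleeve', array([246.6, 239.1]), 0.6, array([ 0.4406, -0.0125]))]
scene [('cover', array([188.1, 196.9]), 0.84, 
[... 905 characters left out ...]
 171 206 | 189 170 206 | 190 169 207 | 191 169 207 | 192 168 207 | 193 168 207 | 194 168 207 | 195 168 207 | 196 168 207 | 197 168 213 | 198 168 213 | 199 168 214 | 200 168 214 | 201 169 214 | 202 169 214 | 203 170 214 | 204 170 215 | 205 168 215 | 206 164 215 | 207 165 213 | 208 165 209 | 209 165 208 | 210 165 208 | 211 165 208 | 212 165 208 | 213 166 209 | 214 166 209 | 215 166 209 | 216 174 208 | 217 174 208 | 218 174 208 | 219 174 207 | 220 175 206 | 221 175 206 | 
z 0.113 cols 166.2 208.0 rows 176.8 207.4 row at left/right ext 193.7 190.2
z 0.105 cols 166.6 208.3 rows 178.8 209.4 row at left/right ext 195.6 192.2
z 0.15 cols 178.8 192.2 rows 177.6 187.1 row at left/right ext 182.9 181.9
```

I count 11 views so far, so one is left. I'll use it on the seated cover with the predicted seated outline drawn on it.

Run:
```python
from h import *
C={n:cam(n) for n in('top','scene')}
t=np.linspace(0,2*np.pi,100)
def tile(n,b,W,H,raw):
    c=C[n];k=W/(b[2]-b[0]); j=cv2.resize(c[0][b[1]:b[3],b[0]:b[2]],(W,H),interpolation=2)
    if not raw:
      for z,r in((.113,.058),(.105,.058),(.15,.018),(0,.064)):
        q=proj(c,np.c_[.569+r*np.cos(t),-.206+r*np.sin(t),0*t+z]); cv2.polylines(j,[np.int32((q-[b[0],b[1]]+.5)*k)],True,(0,255,255),1)
    return j
s=(155,165,225,235);tt=(265,170,335,240)
im=np.vstack([np.hstack([tile('scene',s,390,290*390//390+100-0,1)[:290+100],tile('scene',s,390,390,0)])])
im2=np.hstack([tile('top',tt,200,200,1),tile('top',tt,200,200,0),cv2.resize(C['scene'][0][100:220,250:400],(250,200)),cv2.resize(C['top'][0][190:260,130:160+0],(130,200))])
cv2.imwrite('pics/fin.png',np.vstack([im,im2[:, :780]])); print(np.vstack([im,im2[:,:780]]).shape)
```

```text
(590, 780, 3)
```

View pics/fin.png

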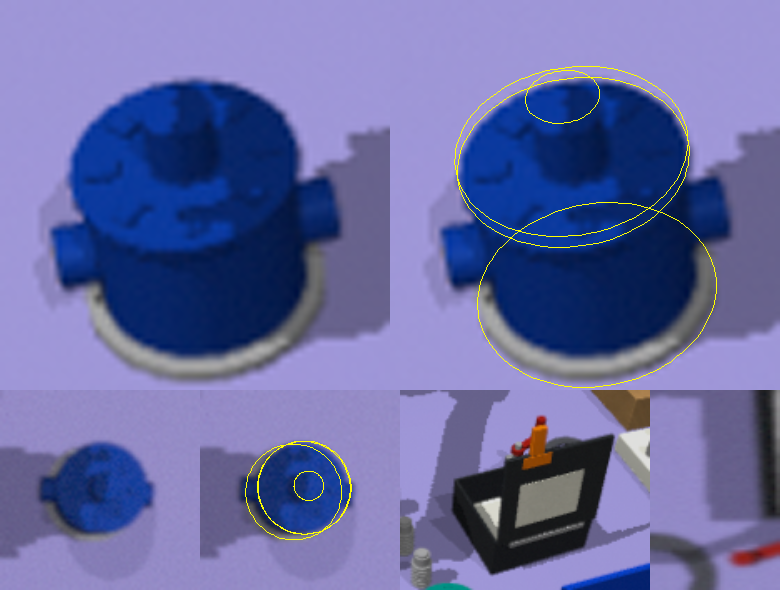

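The last view shows the cover flush on the housing: the flange runs evenly round the body at (185,165) with no gap visible. The lid is upright, the latch is clear, and the arm is free. Handing in.

```bash
python3 -c "
from h import *
o=env.get_obs();print(o['time_s'],o['tool_pos'].round(3),o['contact_force'].round(1))
print(job_done())"
```

```text
36.05 [ 0.567 -0.364  0.279] [-0.5 -0.3 -0. ]
the job is handed in; nothing more can be done
None
```

I swung the latch clear, opened the lid by its tab, and moved the cover from the case onto the housing. I handed the job in at about 36 s. It reports no verdict.

**What the last checks showed**
- **Cover:** in the final picture it sits flush and looks level on the rim, with no visible gap. I did not measure its tilt. The centre estimates agree with the rim to within a few millimetres.
- **Lid and latch:** the lid stands at about 1.45–1.5 rad. The latch lies in front of the case, at roughly 1.7–2.0 rad.
- **Other parts:** the bellows, sleeve and teal unit were re-detected within about a centimetre of their start positions, though some of the detections were wrong or noisy. I did not re-measure the wrench or the gasket. The housing showed no shift.
- **Robot:** the arm is clear, and the force reading was about zero.

**What went wrong or disagreed**
- **Tool height:** the fingertips were about 35 mm above the reported tool position. My first two tries at the latch knob closed above it. I corrected for this in every later move.
- **Tool tilt:** the tool drifted up to 0.13 rad from vertical, and I could not correct it directly.
- **Lid tab:** the pads slipped off the tab near the end of the opening, with the lid already past 1.2 rad.
- **Release at the housing:** when I opened the fingers the tool sprang sideways by about 7 mm, so some sideways force had built up while placing the cover.
- **Final outline:** the predicted outline of the seated cover was off by about 2 pixels, and in opposite directions at the foot and the flange. A plain position error does not explain that.

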